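# Clamp a denture brush in a one-handed locking holder

## Task

Unlock the empty forceps of the one-handed brush holder by pressing the moving ring handle sideways off its ratchet (that is, down), and let it swing wide open. Lay the denture brush in the rests, bristles up, the end of its handle well back between the jaws and its head out in front, then close the ring handle until the ratchet locks on its second click, no tighter. Be gentle with the forceps and leave everything else on the counter where it is.

Things in the scene. Friction and masses are not known exactly. Their poses are not given: they have to be found in the camera images.
- holder: Fixed white board 250 x 120 mm on suction feet, top 18 mm up, carrying big steel locking forceps, level, mid-plane 60 mm up. Origin: on the counter below the pivot; x to the jaws (handles at -x), z up. Fixed half: shank and ring on the +y side, jaw on the -y side. Moving half: shank and ring on -y, jaw on +y. Board from x = -95 to 155 mm. The forceps bear up to 25 N; more pulls the feet off.
- handle (a joint): Swing of the moving half about the pivot, rad: 0 shut, 0.38 wide open (stop). A spring opens it, 1.5 to 3 N at the ring. Going shut, clicks hold it at 0.125 (first), 0.075 (second) and 0.013 (third; starts locked there, empty). It snaps in just past these angles. The brush is loose at the first, firm at the second, crushed at the third. Push at the ring: about 8 N to the second, 12 N to the third.
- ring (a point): Centre of the moving ring handle, 60 mm up: 7 mm round bar, 34 mm outside, 20 mm inside; at x = -132, y = -24 mm of the holder when shut, turning with handle. Pressed down, its teeth clear after 3 to 4 mm (4 to 5 N); rigid stop at 5.5 mm (10 N). Friction under the finger can keep it from opening and it re-catches if let up on a tooth: drag it 25 mm or more outwards while down, then let up.
- fixed_ring (a point): Centre of the fixed ring handle, same size, at x = -132, y = 24 mm of the holder's frame, 60 mm above the counter. Closing moves the moving ring towards it, outwards is away from it.
- ratchet (a point): Top of the fixed ratchet bar, at x = -105, y = 0 in the holder's frame, 64.4 mm above the counter. The bar (10 mm along x, from y = -15 to 16 mm) lies over the moving shank's bar; stay clear of it with the fingers.
- fixed_jaw (a point): Middle of the fixed jaw's inner face, at x = 38, y = -7 mm of the holder, 60 mm up. Both jaws reach from x = 17 to 59 mm and are 8 mm high (56 to 64 mm up). Wide open, the moving jaw's inner face is at y = 8 mm at its root and y = 19 mm at its tip.
- seat (a point): Where the middle of the underside of the brush handle's end should lie: x = 22, y = 0 mm of the holder, 55.5 mm up, on the ledge under the jaws (x = 13 to 39 mm, its top at 55.5 mm); axes as the holder's. 10 mm either way along x is as good.
- front_rest (a point): Floor of the notch in the front rest, at x = 137, y = 0 mm of the holder, 55.5 mm up; 10 mm thick along x. The notch is 16 mm wide, flares above 63 mm and its cheeks end 70 mm up. The brush lies in it behind its head. From x = 62 to 132 mm there is only the board below, so fingers have room there.
- jaw: The moving jaw of the forceps, a 42 x 5 x 8 mm steel bar; its frame's origin is on the counter on the pivot axis.
- brush: Denture brush, white plastic, 178 mm, 35 g: handle 10 mm wide, 9 mm high, thin neck, broad head (44 x 15 mm, the toothbrush's is smaller) with bristles 13 mm tall on top. Origin: middle of the underside, 87.5 mm from the handle's end; x to the head, z up. Handle x = -87.5 to 33.5 mm, head 46 to 90 mm, centre of mass near 7 mm. It starts flat, bristles up.
- brush_butt (a point): Middle of the underside at the end of the brush's handle, axes as the brush's.
- toothbrush: Bystander: ordinary toothbrush, 180 mm long, round 10 mm handle, small head (26 x 10 mm); its place may be swapped with the denture brush's.
- tumbler: Bystander: plastic cup, 74 mm wide, 95 mm tall.
- sponge: Bystander: 110 x 70 x 28 mm sponge.
- soap_dish: Bystander: ceramic dish 130 x 90 x 21 mm.
- soap: Bystander: bar of soap 80 x 54 x 26 mm in the dish.
- toothpaste: Bystander: tube 130 mm long, 26 mm high.
- denture_box: Bystander: round denture box with a lid, 96 mm wide, 50 mm high.
- comb: Bystander: flat black comb 170 x 34 x 5 mm.
Mind the look-alikes: they are no part of the job. What is shaped like the brush but purple is not meant.

How it is judged:
By the outcome, as a careful person would: the job done as asked, in the order asked, and still so for the second after the job is handed in, with the robot touching nothing.
It also fails if it takes over 69 s, if anything falls off the work surface, if the arm or the gripper's body presses on something with over 40 N, if the wrist force passes 120 N, or if a joint passes its speed limit or range.

## Robot

A 6-joint arm with a two-finger parallel gripper is mounted at the origin on the work surface. World frame = base frame: x ahead of the robot, y to its left, z up, the work surface at z = 0. Lengths are in m, angles in rad, forces in N, time in s.
With the tool pointing down it reaches from about 0.35 to 0.775 m from the base axis. Payload 5.5 kg.
Tool frame: the origin (TCP) lies at the very end of the fingers, on their centre line; the grasp point (between the pads) lies 19 mm behind it (env.grasp_offset is the distance from the TCP to the grasp point, in m); z points along the fingers, x is the direction in which the jaws open and shut, and the axes are right-handed (so a half turn about z gives the same grasp; the last joint's range is limited). The gripper opens to 85 mm and grips with 20 to 120 N. Pads are 22 mm wide; open, the fingers measure 114 mm over their backs; the gripper's body (76 mm by 85 mm) begins 54 mm behind the grasp point. The pads swing forward as they close: fully open they stand 13 mm farther back than shut.
Start: joints at [-1.367, 0.313, 0.046, 1.304, 0, 1.431], TCP at [0.194, -0.541, 0.231] pointing down, gripper open.
Joint ranges: [-2.76, 2.76], [-0.86, 1.69], [-1.03, 1.26], [-2.2, 2.34], [-1.47, 1.5], [-3.14, 3.14]. Speed limits (rad/s): [2.57, 2.57, 3.14, 3.14, 3.14, 3.14].

## Interface

Orientations are given as a unit quaternion [w, x, y, z].
In Python, from workcell import status, viewer, env gives the robot as it stands.
- The arm moves only by the tool carry_out, never from a script. Its argument "plan" is a list of rows, each an object of numbers: "x", "y", "z": the shift along the tool's x, y, z in m; "ax", "ay", "az": the turn, a rotation vector about the tool's x, y, z in rad; "hand": the opening, from 0 (shut) to 1 (fully open). In form: [{"x": .., "y": .., "z": .., "ax": .., "ay": .., "az": .., "hand": ..}, ...]. A call has 1 to 12 rows; each row is the pose to reach, as a shift and turn from the pose measured when the call began, along the tool's axes at that moment; what a row does not reach only later rows make up. A row lasts 1/12 s, in which the tool goes at most 41.7 mm and 7.16 degrees, less where a joint would pass 70% of its speed; a pose out of reach is approached as far as the arm can. A call with a gripper value outside its range is refused whole. The fingers move at their own pace and stop on an object; "squeeze" is the grip in N (left out, the last holds). Time passes only in rows, so rows that repeat a pose let the fingers close. It gives the time, the measured TCP pose, the force and the opening at its end, in the units of the state.
- status.get_state(): the state, without advancing time (a new reading comes with each control period).
- viewer.read_camera(name): name is "scene" or "top"; returns the picture (420x560x3 uint8, red, green, blue); there is no depth.
- viewer.camera_model(name): a dict with "vfov" (degrees; the focal length in pixels is half the picture's height over the tangent of half this angle, whatever the lens; pixels are square), "cx", "cy" (the principal point, pixels), "T" (4x4, takes a point from camera to world coordinates). Camera axes: x right, y down, z forward; pixel columns grow to the right and rows downward; lengths in m; the calibration is good to about 2 mm. A picture is of the moment at which its call begins. camera_model takes no time and is no camera call.
- env.hand_in(): hands the job in, once; it reports no verdict.
The state is a dict: "clock": time; "joint_pos": joint angles; "qvel": joint speeds; "tau": joint torques, N m; "tcp_pos": TCP position; "orientation": TCP orientation; "wrist_force": force on the tool from outside, world axes, zero at the start; "ft_torque": the same for the moment, N m; "finger_gap": finger opening in m.
Only numpy, scipy, OpenCV 4.12 (cv2) and the standard library are available. Lean on these libraries where they do the work, as an engineer would, in place of code of your own. Each camera call takes 0.05 s, during which the arm holds its last target.

## Working session

There is one attempt and no reset: what is moved stays moved. The work goes in short steps, Python scripts to look and compute and a tool call to move; the robot and the scene stay as the last step left them, time stands still between calls to the robot, and variables do not carry over. Pictures are saved under pics/ and viewed, and the job is handed in when it is done.

Besides the shell and the picture viewer there is one more tool, called after "Call:" by a JSON object that holds its "api" and its "payload", one argument or row to a line. carry_out: Moves the arm, as the interface text tells. Its arguments: {"type":"object","properties":{"plan":{"type":"array"},"squeeze":{"type":"number"}},"required":["plan"]}

```bash
ls; mkdir -p pics; python3 - <<'E'
from workcell import status, viewer, env
import cv2
print(status.get_state())
for n in("scene","top"):
    im=viewer.read_camera(n); cv2.imwrite(f"pics/{n}0.png",im[:,:,::-1]); print(n,viewer.camera_model(n))
E
```

```text
pics
{'clock': 0.0, 'joint_pos': array([-1.36659061e+00,  3.14024560e-01,  4.49279788e-02,  1.30359265e+00,
        9.00952936e-07,  1.43117584e+00]), 'qvel': array([-4.27033206e-04, -3.24813789e-04, -8.81832589e-04, -1.42242327e-03,
        2.40188548e-04,  5.05469200e-05]), 'tau': array([-8.32121132e-04, -4.80628717e+01,  2.98530489e+01,  1.91867998e-02,
       -2.34776508e-04, -1.45406950e-06]), 'tcp_pos': array([ 0.19369877, -0.54082645,  0.23037428]), 'orientation': array([-6.47614097e-04,  8.17646200e-01, -5.75720241e-01, -6.90193012e-04]), 'wrist_force': array([0.27423636, 0.8143909 , 0.01854693]), 'ft_torque': array([ 0.00755094, -0.00983122, -0.03932405]), 'finger_gap': 0.08504944323545921}
scene {'vfov': 50.535900999048174, 'cx': 285.5262158481909, 'cy': 200.4869712349154, 'T': array([[-0.43449732,  0.64624489, -0.62735924,  1.41206316],
       [ 0.90053114,  0.29934113, -0.31533878,  0.34361566],
       [-0.01599165, -0.70197039, -0.71202657,  1.04503947],
       [ 0.        ,  0.        ,  0.        ,  1.        ]])}
top {'vfov': 57.23263378888792, 'cx': 281.83629672016724, 'cy': 214.07601200569388, 'T': array([[ 3.93170300e-02, -9.74926987e-01,  2.19024065e-01,
         3.52818196e-01],
       [-9.99226770e-01, -3.83207784e-02,  8.79660342e-03,
        -7.34885854e-02],
       [-1.82873420e-04, -2.19200565e-01, -9.75679803e-01,
         1.07912357e+00],
       [ 0.00000000e+00,  0.00000000e+00,  0.00000000e+00,
         1.00000000e+00]])}
```

View pics/scene0.png

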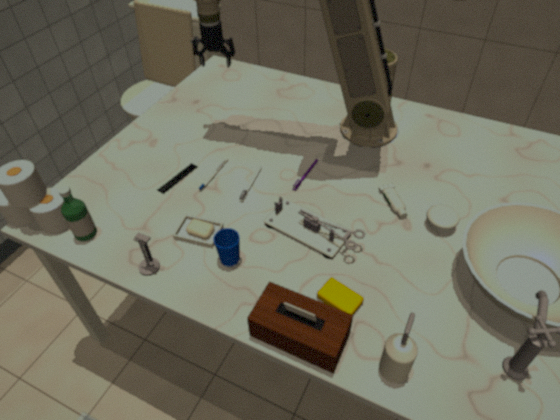

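View pics/top0.png

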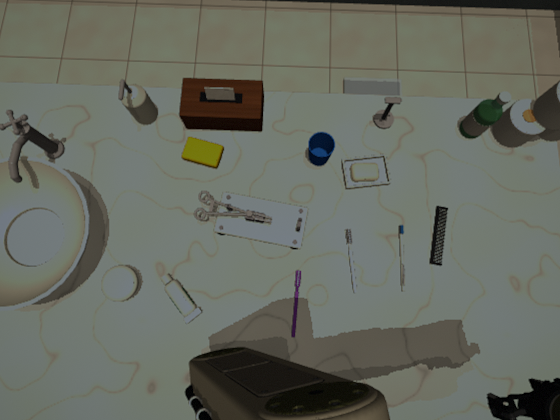

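```bash
python3 - <<'E'
import cv2,numpy as np
t=cv2.imread("pics/top0.png");s=cv2.imread("pics/scene0.png")
def c(im,x0,y0,x1,y1,k,n):
    a=cv2.resize(im[y0:y1,x0:x1],None,fx=k,fy=k,interpolation=cv2.INTER_CUBIC)
    cv2.imwrite(n,np.clip(a*1.6,0,255).astype(np.uint8))
c(t,185,180,325,260,5.7,"pics/t_h.png");c(t,280,210,460,345,4.4,"pics/t_b.png")
c(s,255,190,375,270,6.6,"pics/s_h.png");c(s,150,140,330,220,4.4,"pics/s_b.png")
E
```

```text
(no output)
```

View pics/t_h.png

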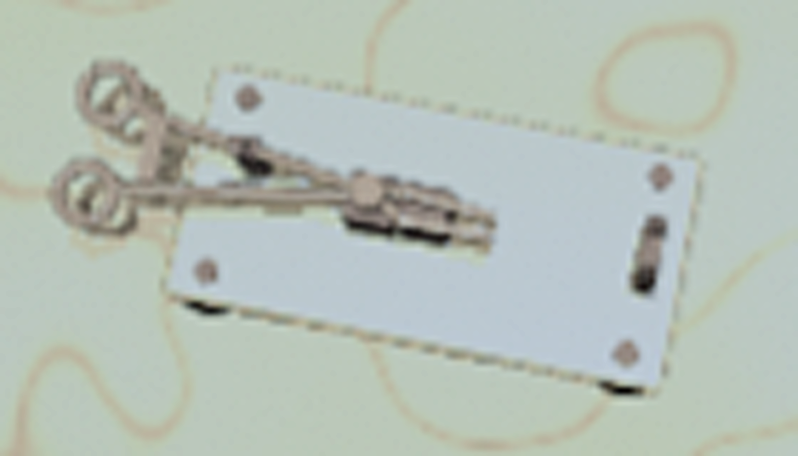

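View pics/t_b.png

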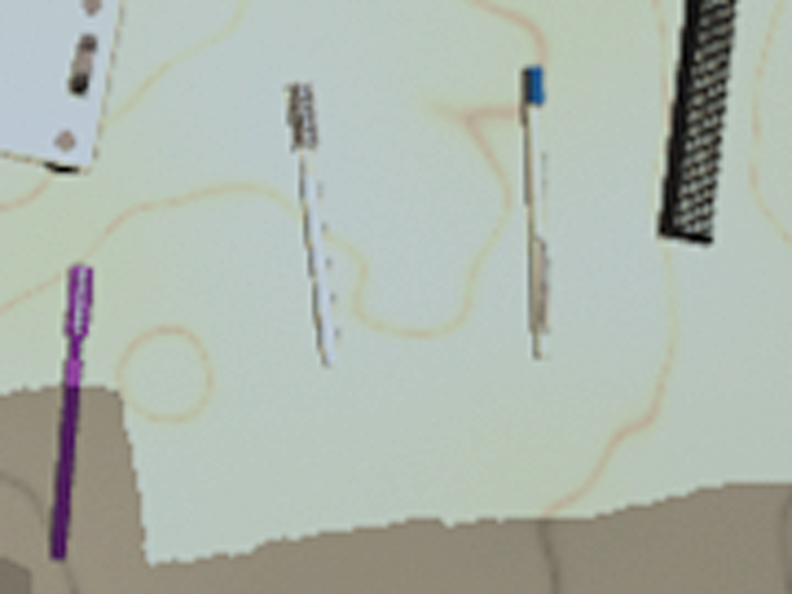

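View pics/s_h.png

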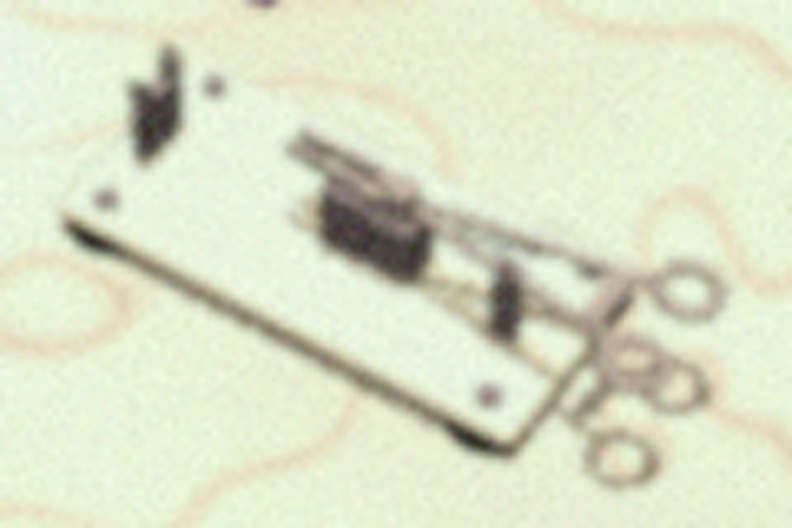

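View pics/s_b.png

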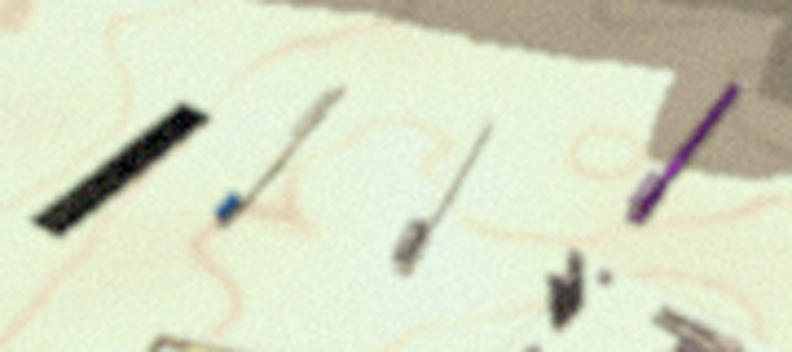

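I see three brush-like things. The top picture has a white brush with a broad grey-bristled head at (350,260), a toothbrush with a small blue head at (402,258), and a purple one at (297,303). The white broad-headed one is the denture brush. The holder's board is centred near (262,220), with the rings at its left: fixed at (204,197), moving at (201,214). Next I measure.

```bash
cat > h.py <<'E'
from workcell import status, viewer, env
import cv2,numpy as np
from scipy.spatial.transform import Rotation as R
def avg(n,k=4):
    return np.mean([viewer.read_camera(n).astype(np.float32) for _ in range(k)],0)
def cam(n):
    m=viewer.camera_model(n);f=210/np.tan(np.radians(m['vfov'])/2);return m,f
def ray(n,uv):
    m,f=cam(n);uv=np.atleast_2d(uv).astype(float)
    d=np.c_[(uv[:,0]-m['cx'])/f,(uv[:,1]-m['cy'])/f,np.ones(len(uv))]@m['T'][:3,:3].T
    return m['T'][:3,3],d
def plane(n,uv,z):
    o,d=ray(n,uv);return o+d*((z-o[2])/d[:,2])[:,None]
def tri(uvt,uvs):
    a,d=ray('top',uvt);b,e=ray('scene',uvs);d=d[0]/np.linalg.norm(d[0]);e=e[0]/np.linalg.norm(e[0])
    s=np.linalg.lstsq(np.c_[d,-e],b-a,rcond=None)[0];p=a+s[0]*d;q=b+s[1]*e
    return (p+q)/2,np.linalg.norm(p-q)
def proj(n,p):
    m,f=cam(n);p=np.atleast_2d(p);c=(p-m['T'][:3,3])@m['T'][:3,:3]
    return np.c_[f*c[:,0]/c[:,2]+m['cx'],f*c[:,1]/c[:,2]+m['cy']]
def crop(im,x0,y0,x1,y1,k,n,g=1.6):
    a=cv2.resize(im[y0:y1,x0:x1],None,fx=k,fy=k,interpolation=cv2.INTER_CUBIC)
    cv2.imwrite(n,np.clip(a*g,0,255).astype(np.uint8)[:,:,::-1])
E
python3 - <<'E'
from h import *
t=avg('top',5);s=avg('scene',5);np.save('t.npy',t);np.save('s.npy',s)
print(t[235,240],t[225,285],t[250,262],t[175,270])
print(status.get_state()['clock'])
# rings/ hand picks
T=lambda x,y,k,x0,y0:(x/k-.5+.5/k+x0,y/k-.5+.5/k+y0)
print(tri(T(108,93,5.7,185,180),T(622,458,6.6,255,190)))
print(tri(T(90,195,5.7,185,180),T(688,290,6.6,255,190)))
print(tri(T(326,364,4.4,280,210),T(490,123,4.4,150,140)))
E
```

```text
[118.  126.6 125.8] [117.  125.2 130. ] [117.4 125.4 117. ] [116.4 124.8 117.8]
0.6
(array([0.63787278, 0.15845081, 0.01411797]), np.float64(0.008512151766869562))
(array([0.57410148, 0.15719108, 0.05795779]), np.float64(0.00014454221603211825))
(array([ 0.38237454, -0.26896706,  0.00263138]), np.float64(0.0006584037508173565))
```

```bash
python3 - <<'E'
from h import *
t=np.load('t.npy');s=np.load('s.npy')
def edges(n,im,chs,guess_center,yaw,):
    pass
d=cv2.GaussianBlur(t,(3,3),0);m=((d[:,:,2]-d[:,:,1]>-1.7)&(d[:,:,2]>95)).astype(np.uint8)
m=m*0
hsv=t[:,:,2]-t[:,:,1]
m[180:260,190:330]=(cv2.GaussianBlur(hsv,(3,3),0)[180:260,190:330]>-3.5)
m=cv2.morphologyEx(m,cv2.MORPH_CLOSE,np.ones((11,11)));m=cv2.morphologyEx(m,cv2.MORPH_OPEN,np.ones((7,7)))
cv2.imwrite('pics/m.png',cv2.resize(m[180:260,190:330]*255,None,fx=5,fy=5))
c=max(cv2.findContours(m,0,cv2.CHAIN_APPROX_NONE)[0],key=cv2.contourArea)[:,0]
w=plane('top',c,0.018)
r=cv2.minAreaRect((w[:,:2]*1000).astype(np.float32));print(r,cv2.boxPoints(r))
for z in(0.018,):print(r)
crop(t,185,180,325,260,5.7,'pics/th2.png',1.8);crop(s,255,190,375,270,6.6,'pics/sh2.png',1.2)
E
```

```text
((570.1663208007812, -41.74189758300781), (321.5065002441406, 128.70082092285156), 85.56510162353516) [[ 493.57816 -197.03784]
 [ 621.89355 -206.9898 ]
 [ 646.7545   113.55405]
 [ 518.4391   123.50601]]
((570.1663208007812, -41.74189758300781), (321.5065002441406, 128.70082092285156), 85.56510162353516)
```

View pics/m.png

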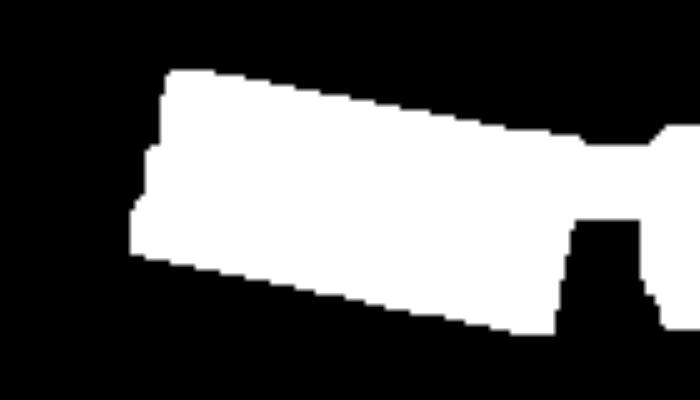

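View pics/th2.png

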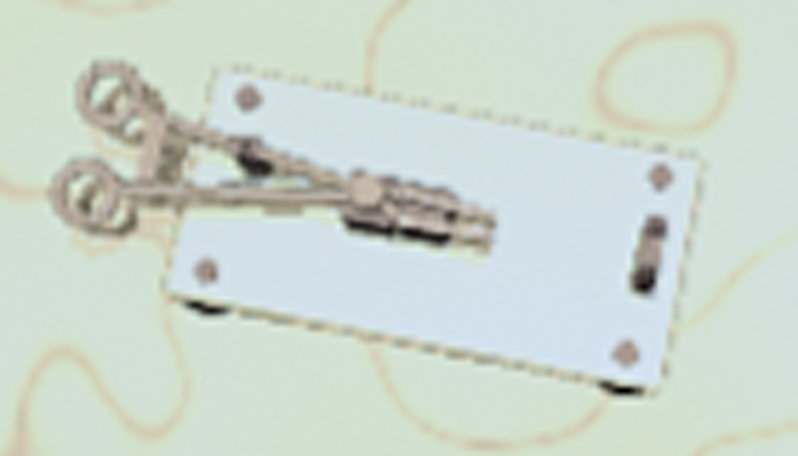

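View pics/sh2.png

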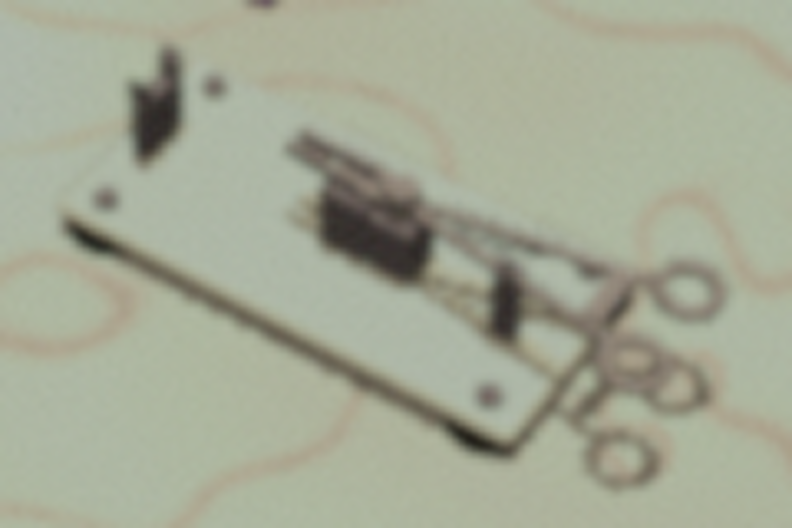

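```bash
python3 - <<'E'
from h import *
from scipy.optimize import least_squares
T=lambda p,k,x0,y0:np.array([(p[0]+.5)/k-.5+x0,(p[1]+.5)/k-.5+y0])
tp=lambda *p:T(p,5.7,185,180); sp=lambda *p:T(p,6.6,255,190)
obs=[('top',tp(216,71),(-95,60,18)),('top',tp(703,158),(155,60,18)),('top',tp(660,388),(155,-60,18)),('top',tp(167,291),(-95,-60,18)),
('top',tp(109,94),(-132,24,60)),('top',tp(88,195),(-132,-24,60)),('top',tp(370,190),(0,0,64)),
('scene',sp(632,358),(-132,24,60)),('scene',sp(688,290),(-132,-24,60)),('scene',sp(512,447),(-95,60,18)),('scene',sp(66,217),(155,60,18)),('scene',sp(400,187),(0,0,66))]
def pts(q,P):
    c,s=np.cos(q[2]),np.sin(q[2]);P=np.array(P)/1000.
    return np.c_[q[0]+c*P[:,0]-s*P[:,1],q[1]+s*P[:,0]+c*P[:,1],P[:,2]]
def res(q,sel):
    return np.concatenate([proj(o[0],pts(q,[o[2]]))[0]-o[1] for o in sel])
for nm,sel in(('top',obs[:7]),('scene',obs[7:]),('all',obs)):
    r=least_squares(res,[.57,.03,-1.6],args=(sel,),loss='soft_l1');print(nm,r.x);print(r.fun.reshape(-1,2).round(2).tolist())
np.save('holder.npy',r.x)
# measured heights
for a,b,n in((obs[4],obs[7],'fix'),(obs[5],obs[8],'mov'),(obs[0],obs[9],'corner'),(obs[1],obs[10],'corner2'),(obs[6],obs[11],'pivot')):
    print(n,tri(a[1],b[1]))
# overlay
q=r.x;im=np.load('t.npy');k=5.7
L=[((-95,60,18),(155,60,18)),((155,60,18),(155,-60,18)),((155,-60,18),(-95,-60,18)),((-95,-60,18),(-95,60,18)),((132,-8,70),(142,-8,70)),((132,8,70),(142,8,70)),((17,-7,64),(59,-7,64)),((-132,-24,63),(-132,24,63))]
for n,x0,y0,x1,y1,k in(('top',185,180,325,260,5.7),('scene',255,190,375,270,6.6)):
    crop(np.load(n[0]+'.npy'),x0,y0,x1,y1,k,f'pics/o_{n}.png',1.5);im=cv2.imread(f'pics/o_{n}.png')
    for a,b in L:
        uv=proj(n,pts(q,[a,b]));uv=((uv-[x0,y0]+.5)*k-.5).round().astype(int);cv2.line(im,tuple(map(int,uv[0])),tuple(map(int,uv[1])),(0,0,255),1)
    cv2.imwrite(f'pics/o_{n}.png',im)
E
```

```text
top [ 0.5792018   0.02389956 -1.72054679]
[[-0.08, -1.27], [0.45, -0.6], [0.5, 0.37], [-0.97, 0.68], [0.31, 0.4], [-0.1, -0.55], [-0.29, 0.44]]
scene [ 0.58149595  0.02354472 -1.70902428]
[[0.65, 0.62], [-0.03, 0.02], [0.22, -0.91], [-2.63, -1.16], [0.13, 1.03]]
all [ 0.5795431   0.02381313 -1.72034823]
[[-0.04, -1.38], [0.48, -0.73], [0.54, 0.24], [-0.93, 0.57], [0.35, 0.29], [-0.05, -0.66], [-0.25, 0.32], [0.64, 0.47], [0.13, -0.05], [0.16, -1.22], [-2.1, -2.0], [0.47, 0.61]]
fix (array([0.6234937 , 0.15011274, 0.06240922]), np.float64(0.0024191249732447295))
mov (array([0.57414687, 0.15764995, 0.05825958]), np.float64(0.0007496844811614726))
corner (array([0.65135257, 0.10896674, 0.010327  ]), np.float64(0.0015641180219337805))
corner2 (array([ 0.61459166, -0.13509872,  0.0096071 ]), np.float64(0.005358352371470173))
pivot (array([0.57962122, 0.02254868, 0.06817034]), np.float64(0.0005234189440865874))
```

View pics/o_top.png

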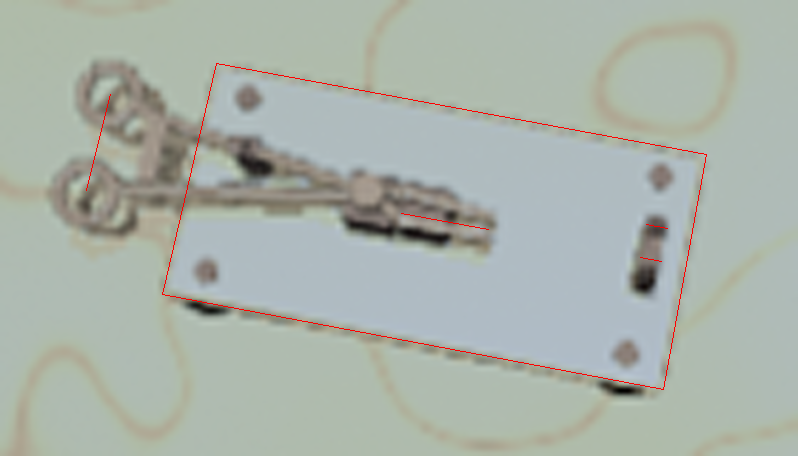

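View pics/o_scene.png

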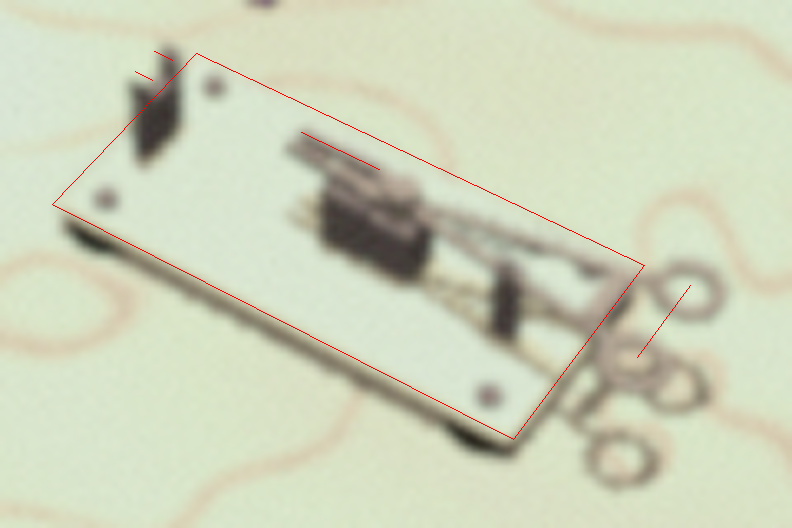

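The holder fits to about 1.5 mm. Next I measure the brush axis, then the move numbers.

```bash
cat >> h.py <<'E'
HQ=np.load('holder.npy')
def hw(p):
    q=HQ;c,s=np.cos(q[2]),np.sin(q[2]);p=np.array(p)/1000.
    return np.array([q[0]+c*p[0]-s*p[1],q[1]+s*p[0]+c*p[1],p[2]])
def wh(w):
    q=HQ;c,s=np.cos(q[2]),np.sin(q[2]);d=np.array(w)-[q[0],q[1],0]
    return np.array([c*d[0]+s*d[1],-s*d[0]+c*d[1],d[2]])*1000
def pose():
    st=status.get_state();o=st['orientation'];return st,np.array(st['tcp_pos']),R.from_quat([o[1],o[2],o[3],o[0]])
def move(target,yaw):
    # tool pointing down, tool x at given yaw
    st,p,r=pose();rt=R.from_euler('z',yaw)*R.from_euler('x',np.pi)
    print('shift',np.round(r.inv().apply(np.array(target)-p),4),'rot',np.round((r.inv()*rt).as_rotvec(),4),'t',round(st['clock'],2),'j6',st['joint_pos'][5].round(2))
def show():
    st,p,r=pose();x=r.apply([1,0,0]);print('t',round(st['clock'],2),'tcp',p.round(4),'holder',wh(p).round(1),'yaw',np.arctan2(x[1],x[0]).round(4),'z',r.apply([0,0,1]).round(3),'F',np.round(st['wrist_force'],1),'gap',round(st['finger_gap'],4),'q',np.round(st['joint_pos'],2))
E
python3 - <<'E'
from h import *
from scipy.ndimage import map_coordinates
t=np.load('t.npy');s=np.load('s.npy')
crop(t,325,215,375,305,6.6,'pics/bt.png',1.8);crop(s,230,150,275,215,9,'pics/bs.png',1.3)
print(HQ[2]+np.pi/2); move([*hw((-136,-32,0))[:2],.12],HQ[2]+np.pi/2)
E
```

```text
-0.14955189954220915
shift [-0.5371 -0.5899  0.1113] rot [ 1.0000e-04 -1.0000e-04 -1.0775e+00] t 0.6 j6 1.43
```

View pics/bt.png

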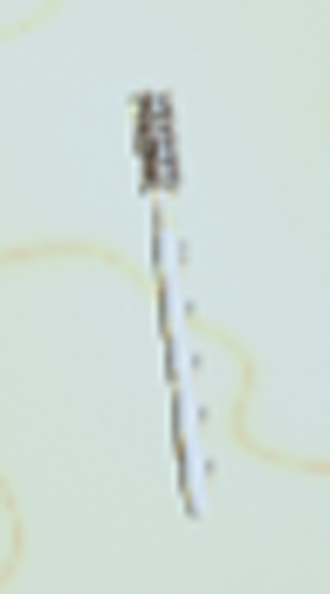

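View pics/bs.png

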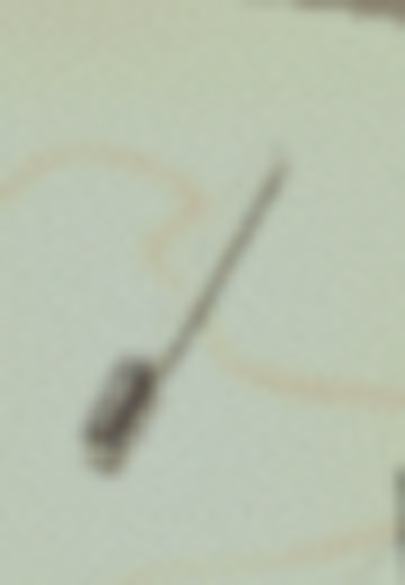

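The close crop shows a white handle, a thin neck and a broad grey-bristled head at top (348,237), so this is the denture brush. The handle's end is near top (354,292.5) and scene (261,168).

I move above the moving ring with the hand closed.

Call:
{"api": "carry_out", "payload": {
  "plan": [
    {"x": -0.05, "y": -0.055, "z": 0, "az": -0.12, "hand": 0},
    {"x": -0.09, "y": -0.1, "z": 0, "az": -0.24, "hand": 0},
    {"x": -0.13, "y": -0.14, "z": 0, "az": -0.36, "hand": 0},
    {"x": -0.17, "y": -0.185, "z": 0, "az": -0.48, "hand": 0},
    {"x": -0.2, "y": -0.22, "z": 0, "az": -0.6, "hand": 0},
    {"x": -0.23, "y": -0.25, "z": 0, "az": -0.72, "hand": 0},
    {"x": -0.26, "y": -0.285, "z": 0, "az": -0.84, "hand": 0},
    {"x": -0.29, "y": -0.32, "z": 0, "az": -0.96, "hand": 0},
    {"x": -0.32, "y": -0.35, "z": 0, "az": -1.078, "hand": 0},
    {"x": -0.35, "y": -0.385, "z": 0, "az": -1.078, "hand": 0},
    {"x": -0.38, "y": -0.417, "z": 0, "az": -1.078, "hand": 0},
    {"x": -0.41, "y": -0.45, "z": 0, "az": -1.078, "hand": 0}
  ]
}}

```text
schema error: expected keys x, y, z, ax, ay, az, hand
```

```bash
python3 - <<'E'
from h import *
show();move([*hw((-136,-32,0))[:2],.12],HQ[2]+np.pi/2)
# brush axis from top at z=.009
T=lambda p,k,x0,y0:np.array([(p[0]+.5)/k-.5+x0,(p[1]+.5)/k-.5+y0])
b=plane('top',T((195,515),6.6,325,215),.005)[0];a=plane('top',T((164,240),6.6,325,215),.009)[0];c=plane('top',T((191,467),6.6,325,215),.009)[0]
d=a-c;print('butt',b,'yaw',np.arctan2(d[1],d[0]))
S=lambda p:T(p,9,230,150)
bs=plane('scene',S((283,162)),.005)[0];as_=plane('scene',S((170,365)),.005)[0];e=as_-bs
print('scene butt',bs,'yaw',np.arctan2(e[1],e[0]),as_); print(tri(T((195,515),6.6,325,215),S((283,162))))
E
```

```text
t 0.6 tcp [ 0.1938 -0.5414  0.2314] holder [ 616.4 -297.2  231.4] yaw -1.227 z [ 0. -0. -1.] F [ 0.1 -0.9 -0.5] gap 0.0853 q [-1.37  0.31  0.05  1.3   0.    1.43]
shift [-0.5371 -0.5899  0.1113] rot [ 1.0000e-04 -1.0000e-04 -1.0775e+00] t 0.6 j6 1.43
butt [ 0.38176449 -0.26998518  0.005     ] yaw 0.11921041606700183
scene butt [ 0.38455784 -0.26719937  0.005     ] yaw 0.12967028342052608 [ 0.50399995 -0.25162388  0.005     ]
(array([ 0.38156776, -0.26984168,  0.00182688]), np.float64(0.0015294970135689735))
```

Call:
{"api": "carry_out", "payload": {
  "plan": [
    {"x": -0.05, "y": -0.055, "z": 0, "ax": 0, "ay": 0, "az": -0.12, "hand": 0},
    {"x": -0.09, "y": -0.1, "z": 0, "ax": 0, "ay": 0, "az": -0.24, "hand": 0},
    {"x": -0.13, "y": -0.14, "z": 0, "ax": 0, "ay": 0, "az": -0.36, "hand": 0},
    {"x": -0.17, "y": -0.185, "z": 0, "ax": 0, "ay": 0, "az": -0.48, "hand": 0},
    {"x": -0.2, "y": -0.22, "z": 0, "ax": 0, "ay": 0, "az": -0.6, "hand": 0},
    {"x": -0.23, "y": -0.25, "z": 0, "ax": 0, "ay": 0, "az": -0.72, "hand": 0},
    {"x": -0.26, "y": -0.285, "z": 0, "ax": 0, "ay": 0, "az": -0.84, "hand": 0},
    {"x": -0.29, "y": -0.32, "z": 0, "ax": 0, "ay": 0, "az": -0.96, "hand": 0},
    {"x": -0.32, "y": -0.35, "z": 0, "ax": 0, "ay": 0, "az": -1.078, "hand": 0},
    {"x": -0.35, "y": -0.385, "z": 0, "ax": 0, "ay": 0, "az": -1.078, "hand": 0},
    {"x": -0.38, "y": -0.417, "z": 0, "ax": 0, "ay": 0, "az": -1.078, "hand": 0},
    {"x": -0.41, "y": -0.45, "z": 0, "ax": 0, "ay": 0, "az": -1.078, "hand": 0}
  ]
}}

```text
clock: 1.6
tcp_pos: [0.4288, -0.0978, 0.2317]
orientation: [0.0, 0.997, -0.074, 0.001]
wrist_force: [1.4, -0.9, -0.3]
finger_gap: 0.0002
```

```bash
python3 - <<'E'
from h import *
show();move([*hw((-136,-32,0))[:2],.12],HQ[2]+np.pi/2)
E
```

```text
t 1.6 tcp [ 0.4288 -0.0978  0.2317] holder [ 142.7 -130.9  231.7] yaw -0.1491 z [ 0.001 -0.001 -1.   ] F [ 1.4 -0.9 -0.3] gap 0.0002 q [-0.41  0.05 -0.28  1.24 -0.    1.31]
shift [ 0.0989 -0.2787  0.1117] rot [ 0.0005 -0.0012  0.0004] t 1.6 j6 1.31
```

Call:
{"api": "carry_out", "payload": {
  "plan": [
    {"x": 0.014, "y": -0.039, "z": 0.0, "ax": 0, "ay": 0, "az": 0, "hand": 0},
    {"x": 0.028, "y": -0.078, "z": 0.0, "ax": 0, "ay": 0, "az": 0, "hand": 0},
    {"x": 0.042, "y": -0.117, "z": 0.01, "ax": 0, "ay": 0, "az": 0, "hand": 0},
    {"x": 0.055, "y": -0.155, "z": 0.02, "ax": 0, "ay": 0, "az": 0, "hand": 0},
    {"x": 0.068, "y": -0.19, "z": 0.04, "ax": 0, "ay": 0, "az": 0, "hand": 0},
    {"x": 0.08, "y": -0.225, "z": 0.06, "ax": 0, "ay": 0, "az": 0, "hand": 0},
    {"x": 0.092, "y": -0.258, "z": 0.08, "ax": 0, "ay": 0, "az": 0, "hand": 0},
    {"x": 0.099, "y": -0.279, "z": 0.11, "ax": 0, "ay": 0, "az": 0, "hand": 0},
    {"x": 0.099, "y": -0.279, "z": 0.135, "ax": 0, "ay": 0, "az": 0, "hand": 0},
    {"x": 0.099, "y": -0.279, "z": 0.15, "ax": 0, "ay": 0, "az": 0, "hand": 0},
    {"x": 0.099, "y": -0.279, "z": 0.15, "ax": 0, "ay": 0, "az": 0, "hand": 0}
  ]
}}

```text
clock: 2.52
tcp_pos: [0.5654, 0.1635, 0.0774]
orientation: [0.001, 0.997, -0.074, -0.003]
wrist_force: [-0.4, 0.1, 0.5]
finger_gap: 0.0002
```

```bash
python3 - <<'E'
from h import *
show();move([*hw((-136,-32,0))[:2],.067],HQ[2]+np.pi/2)
t=viewer.read_camera('top').astype(float);s=viewer.read_camera('scene').astype(float)
crop(t,160,150,300,255,5.5,'pics/t1.png',2);crop(s,280,180,400,270,6.5,'pics/s1.png',1.3)
print(proj('top',pose()[1]),proj('scene',pose()[1]))
E
```

```text
t 2.52 tcp [0.5654 0.1635 0.0774] holder [-136.1  -34.8   77.4] yaw -0.1478 z [-0.006 -0.002 -1.   ] F [-0.4  0.1  0.5] gap 0.0002 q [ 0.15  0.43 -0.17  0.98 -0.    1.86]
shift [0.0029 0.     0.0104] rot [0.0028 0.006  0.0017] t 2.52 j6 1.86
[[196.0426868  214.00880709]] [[362.3544664  227.36608279]]
```

View pics/t1.png

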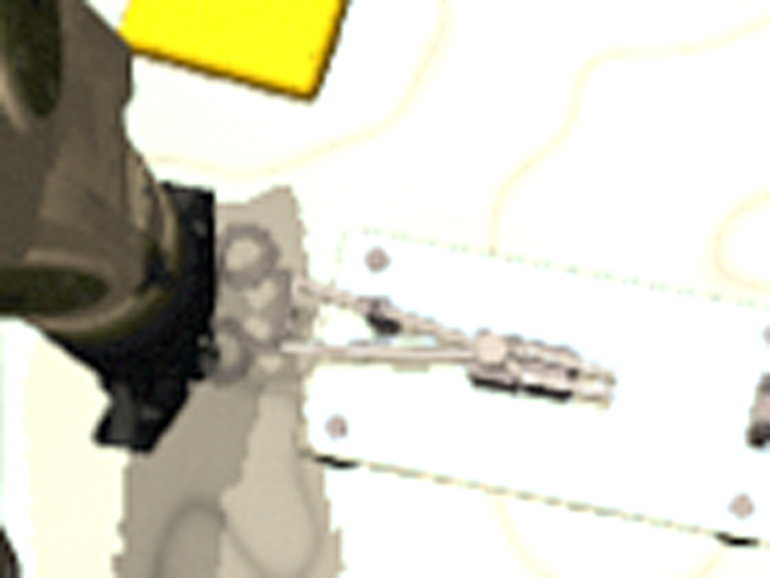

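View pics/s1.png

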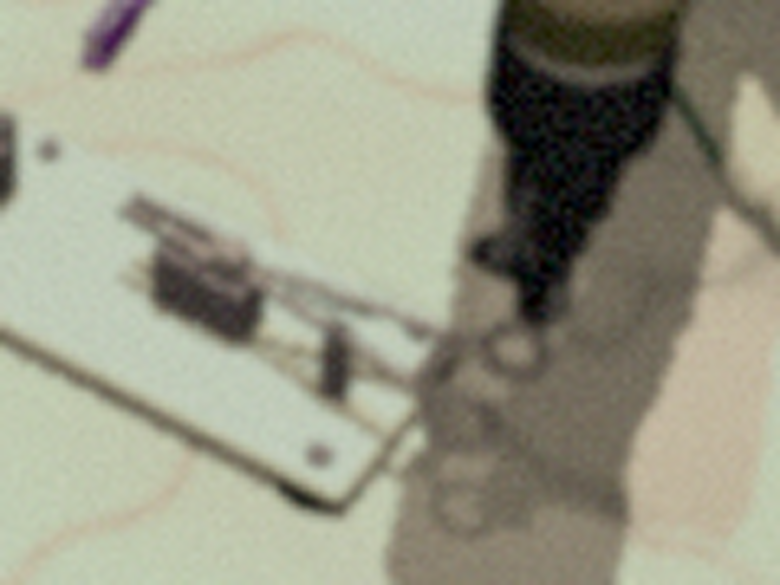

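The fingertips (scene crop (540,318)) match the projected TCP and sit over the moving ring. Now I press down carefully.

Call:
{"api": "carry_out", "payload": {
  "plan": [
    {"x": 0.004, "y": 0.001, "z": 0.006, "ax": 0, "ay": 0.006, "az": 0, "hand": 0},
    {"x": 0.004, "y": 0.001, "z": 0.01, "ax": 0, "ay": 0.006, "az": 0, "hand": 0},
    {"x": 0.004, "y": 0.001, "z": 0.013, "ax": 0, "ay": 0.006, "az": 0, "hand": 0},
    {"x": 0.004, "y": 0.001, "z": 0.014, "ax": 0, "ay": 0.006, "az": 0, "hand": 0}
  ]
}}

```text
clock: 2.95
tcp_pos: [0.572, 0.1613, 0.0678]
orientation: [0.001, 0.997, -0.075, 0.003]
wrist_force: [-1.1, -0.0, -0.3]
finger_gap: 0.0002
```

```bash
python3 - <<'E'
from h import *
show()
E
```

```text
t 2.95 tcp [0.572  0.1613 0.0678] holder [-134.8  -28.    67.8] yaw -0.1497 z [ 0.006 -0.002 -1.   ] F [-1.1 -0.  -0.3] gap 0.0002 q [ 0.14  0.44 -0.18  0.94 -0.    1.86]
```

Call:
{"api": "carry_out", "payload": {
  "plan": [
    {"x": -0.003, "y": -0.001, "z": 0.003, "ax": 0, "ay": -0.006, "az": 0, "hand": 0},
    {"x": -0.003, "y": -0.001, "z": 0.005, "ax": 0, "ay": -0.006, "az": 0, "hand": 0},
    {"x": -0.003, "y": -0.001, "z": 0.006, "ax": 0, "ay": -0.006, "az": 0, "hand": 0},
    {"x": -0.003, "y": -0.001, "z": 0.006, "ax": 0, "ay": -0.006, "az": 0, "hand": 0}
  ]
}}

```text
clock: 3.28
tcp_pos: [0.5689, 0.1629, 0.0619]
orientation: [0.0, 0.997, -0.075, 0.0]
wrist_force: [-0.0, 0.6, 2.3]
finger_gap: -0.0004
```

```bash
python3 - <<'E'
from h import *
show()
E
```

```text
t 3.28 tcp [0.5689 0.1629 0.0619] holder [-135.9  -31.3   61.9] yaw -0.1495 z [ 0. -0. -1.] F [-0.   0.6  2.3] gap -0.0004 q [ 0.14  0.45 -0.19  0.94 -0.    1.86]
```

Call:
{"api": "carry_out", "payload": {
  "plan": [
    {"x": 0, "y": 0, "z": 0.0015, "ax": 0, "ay": 0, "az": 0, "hand": 0},
    {"x": 0, "y": 0, "z": 0.0027, "ax": 0, "ay": 0, "az": 0, "hand": 0},
    {"x": 0, "y": 0, "z": 0.003, "ax": 0, "ay": 0, "az": 0, "hand": 0},
    {"x": 0, "y": 0, "z": 0.003, "ax": 0, "ay": 0, "az": 0, "hand": 0}
  ]
}}

```text
clock: 3.62
tcp_pos: [0.5687, 0.163, 0.0592]
orientation: [0.0, 0.997, -0.075, 0.0]
wrist_force: [-2.9, -0.2, 5.7]
finger_gap: 0.0001
```

```bash
python3 - <<'E'
from h import *
show()
E
```

```text
t 3.62 tcp [0.5687 0.163  0.0592] holder [-136.1  -31.5   59.2] yaw -0.1493 z [ 0. -0. -1.] F [-2.9 -0.2  5.7] gap 0.0001 q [ 0.14  0.45 -0.19  0.93 -0.    1.86]
```

Teeth appear clear: 5.7 N down, with the spring pulling outwards at 2.9 N. Now I drag outwards.

Call:
{"api": "carry_out", "payload": {
  "plan": [
    {"x": -0.006, "y": 0.001, "z": 0.0003, "ax": 0, "ay": 0, "az": 0, "hand": 0},
    {"x": -0.012, "y": 0.003, "z": 0.0003, "ax": 0, "ay": 0, "az": 0, "hand": 0},
    {"x": -0.018, "y": 0.005, "z": 0.0003, "ax": 0, "ay": 0, "az": 0, "hand": 0},
    {"x": -0.024, "y": 0.007, "z": 0.0003, "ax": 0, "ay": 0, "az": 0, "hand": 0},
    {"x": -0.03, "y": 0.009, "z": 0.0003, "ax": 0, "ay": 0, "az": 0, "hand": 0},
    {"x": -0.036, "y": 0.011, "z": 0.0003, "ax": 0, "ay": 0, "az": 0, "hand": 0},
    {"x": -0.036, "y": 0.011, "z": 0.0003, "ax": 0, "ay": 0, "az": 0, "hand": 0}
  ]
}}

```text
clock: 4.2
tcp_pos: [0.5309, 0.1564, 0.0594]
orientation: [0.001, 0.997, -0.075, 0.0]
wrist_force: [-1.4, -2.0, 4.8]
finger_gap: -0.0002
```

```bash
python3 - <<'E'
from h import *
show()
E
```

```text
t 4.2 tcp [0.5309 0.1564 0.0594] holder [-123.9  -67.8   59.4] yaw -0.1499 z [ 0.    -0.002 -1.   ] F [-1.4 -2.   4.8] gap -0.0002 q [ 0.14  0.38 -0.3   0.89 -0.    1.86]
```

Now I lift clear and look.

Call:
{"api": "carry_out", "payload": {
  "plan": [
    {"x": 0, "y": 0, "z": -0.01, "ax": 0, "ay": 0, "az": 0, "hand": 0},
    {"x": 0, "y": 0, "z": -0.05, "ax": 0, "ay": 0, "az": 0, "hand": 0},
    {"x": -0.02, "y": 0.03, "z": -0.09, "ax": 0, "ay": 0, "az": 0, "hand": 0},
    {"x": -0.05, "y": 0.06, "z": -0.12, "ax": 0, "ay": 0, "az": 0.12, "hand": 0},
    {"x": -0.08, "y": 0.09, "z": -0.13, "ax": 0, "ay": 0, "az": -0.12, "hand": 0.2},
    {"x": -0.1, "y": 0.12, "z": -0.13, "ax": 0, "ay": 0, "az": -0.24, "hand": 0.3},
    {"x": -0.12, "y": 0.15, "z": -0.13, "ax": 0, "ay": 0, "az": -0.36, "hand": 0.4},
    {"x": -0.14, "y": 0.18, "z": -0.13, "ax": 0, "ay": 0, "az": -0.48, "hand": 0.4}
  ]
}}

```text
clock: 4.87
tcp_pos: [0.3761, 0.0105, 0.1908]
orientation: [0.002, 0.995, 0.1, 0.001]
wrist_force: [0.5, -1.1, -0.1]
finger_gap: 0.0344
```

```bash
python3 - <<'E'
from h import *
show()
t=avg('top',2);s=avg('scene',3);np.save('t2.npy',t);np.save('s2.npy',s)
crop(t,180,180,325,265,5.5,'pics/t2.png',1.7);crop(s,255,185,380,275,6.3,'pics/s2.png',1.3)
print(hw((109.5,0,0)))
bx=np.array([.383,-.2685])+.0875*np.array([np.cos(.122),np.sin(.122)]);print(bx)
g=np.array([.383,-.2685])+.0825*np.array([np.cos(.122),np.sin(.122)])
move([*g,.06],.122+np.pi/2)
E
```

```text
t 4.87 tcp [0.3761 0.0105 0.1908] holder [  43.5 -199.2  190.8] yaw 0.2009 z [ 0.003 -0.003 -1.   ] F [ 0.5 -1.1 -0.1] gap 0.0344 q [-0.18 -0.06 -0.48  1.14 -0.    1.19]
[ 0.56322814 -0.08446463  0.        ]
[ 0.46984963 -0.25785146]
shift [0.0337 0.2809 0.1311] rot [ 3.8000e-03  4.0000e-04 -1.5006e+00] t 5.12 j6 1.2
```

View pics/t2.png

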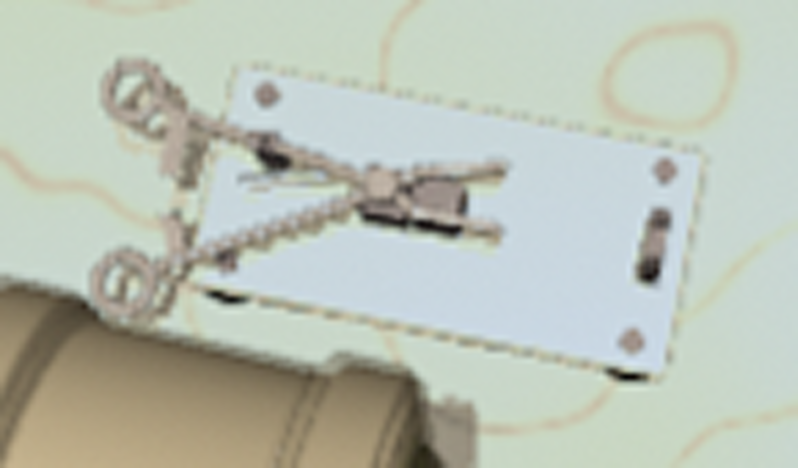

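View pics/s2.png

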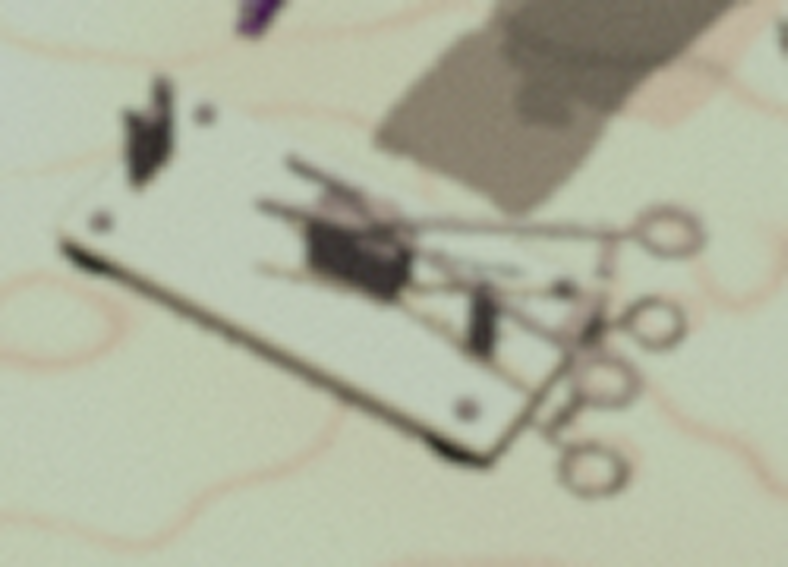

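The forceps are wide open: the moving ring is at top crop (122,285), and the jaws are spread either side of the ledge at (438,195). Now I overlay the model features to check the lateral alignment.

```bash
python3 - <<'E'
from h import *
def C(cx,cy,z,r):
    return [(cx+r*np.cos(a),cy+r*np.sin(a),z) for a in np.linspace(0,6.283,25)]
th=np.arctan2(-24,-132)+.367
ox,oy=134.16*np.cos(th),134.16*np.sin(th)
L=[C(-132,24,60,13.5),C(ox,oy,60,13.5),[(17,-7,64),(59,-7,64),(59,-12,64),(17,-12,64)],[(17,8,64),(59,19,64)],[(132,-8,70),(142,-8,70)],[(132,8,70),(142,8,70)],[(132,-8,55.5),(132,8,55.5)],[(39,-7,55.5),(39,12,55.5)]]
for n,x0,y0,x1,y1,k in(('top',235,195,315,245,10),('top',180,180,250,250,8),('scene',255,185,335,245,10)):
    crop(np.load(n[0]+'2.npy'),x0,y0,x1,y1,k,'pics/x.png',1.6);im=cv2.imread('pics/x.png')
    for l in L:
        uv=proj(n,[hw(p) for p in l]);uv=((uv-[x0,y0]+.5)*k-.5).round().astype(np.int32);cv2.polylines(im,[uv],False,(0,0,255),1)
    cv2.imwrite(f'pics/o2_{n}{x0}.png',im)
E
```

```text
(no output)
```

View pics/o2_top235.png

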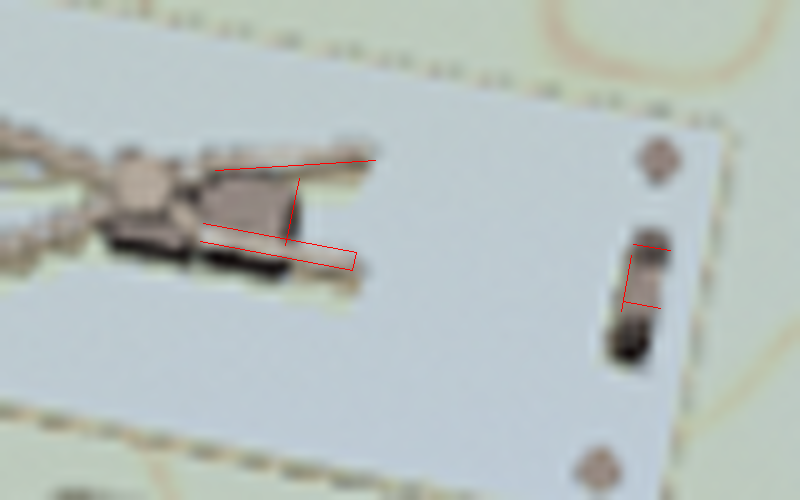

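View pics/o2_top180.png

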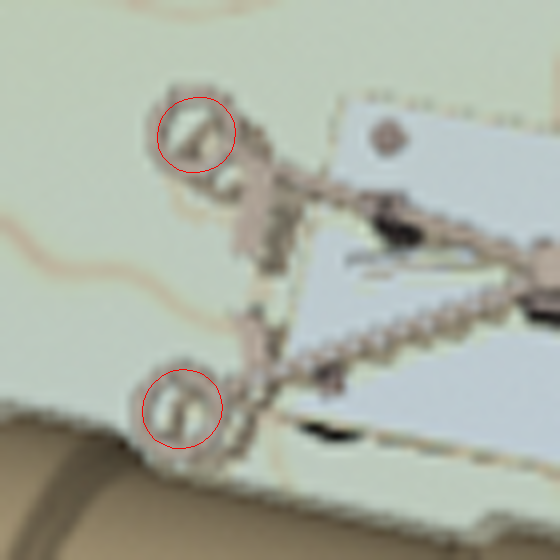

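View pics/o2_scene255.png

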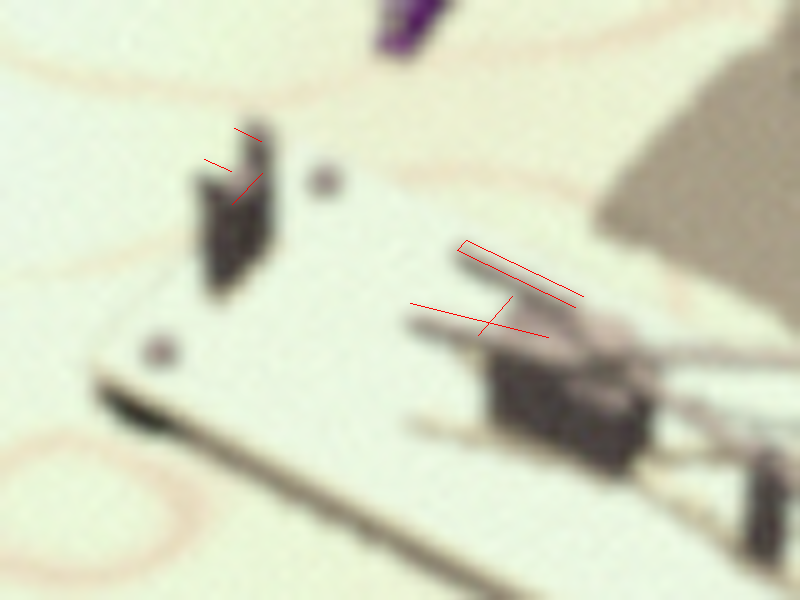

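The fit agrees within about 1–1.5 px in the top view and about 1 px in the scene view. I'll recheck while hovering with the brush. Now I go to it.

Call:
{"api": "carry_out", "payload": {
  "plan": [
    {"x": 0.004, "y": 0.035, "z": 0.0, "ax": 0, "ay": 0, "az": -0.12, "hand": 0.4},
    {"x": 0.008, "y": 0.07, "z": 0.0, "ax": 0, "ay": 0, "az": -0.24, "hand": 0.4},
    {"x": 0.012, "y": 0.105, "z": 0.0, "ax": 0, "ay": 0, "az": -0.36, "hand": 0.4},
    {"x": 0.016, "y": 0.14, "z": 0.0, "ax": 0, "ay": 0, "az": -0.48, "hand": 0.4},
    {"x": 0.02, "y": 0.175, "z": 0.01, "ax": 0, "ay": 0, "az": -0.6, "hand": 0.4},
    {"x": 0.024, "y": 0.21, "z": 0.02, "ax": 0, "ay": 0, "az": -0.72, "hand": 0.4},
    {"x": 0.028, "y": 0.24, "z": 0.03, "ax": 0, "ay": 0, "az": -0.84, "hand": 0.4},
    {"x": 0.031, "y": 0.265, "z": 0.05, "ax": 0, "ay": 0, "az": -0.96, "hand": 0.4},
    {"x": 0.034, "y": 0.281, "z": 0.07, "ax": 0, "ay": 0, "az": -1.08, "hand": 0.4},
    {"x": 0.034, "y": 0.281, "z": 0.09, "ax": 0, "ay": 0, "az": -1.2, "hand": 0.4},
    {"x": 0.034, "y": 0.281, "z": 0.11, "ax": 0, "ay": 0, "az": -1.32, "hand": 0.4},
    {"x": 0.034, "y": 0.281, "z": 0.12, "ax": 0, "ay": 0, "az": -1.44, "hand": 0.4}
  ]
}}

```text
clock: 6.12
tcp_pos: [0.4656, -0.2574, 0.0677]
orientation: [-0.0, 0.683, 0.731, -0.0]
wrist_force: [-0.1, 0.5, -0.3]
finger_gap: 0.0342
```

```bash
python3 - <<'E'
from h import *
show()
g=np.array([.383,-.2685])+.0825*np.array([np.cos(.122),np.sin(.122)])
move([*g,.04],.122+np.pi/2)
t=avg('top',1);s=avg('scene',2)
crop(t,310,210,400,310,5.5,'pics/t3.png',1.7);crop(s,215,130,290,215,7,'pics/s3.png',1.3)
print(proj('top',pose()[1]),proj('scene',pose()[1]))
E
```

```text
t 6.12 tcp [ 0.4656 -0.2574  0.0677] holder [295.  -70.8  67.7] yaw 1.6386 z [-0.  0. -1.] F [-0.1  0.5 -0.3] gap 0.0342 q [-0.66  0.34 -0.34  0.89 -0.   -0.72]
shift [-0.0011 -0.0008  0.0277] rot [-0.0002 -0.0002 -0.0542] t 6.12 j6 -0.72
[[353.76731388 259.23010085]] [[251.07517846 168.31727279]]
```

View pics/t3.png

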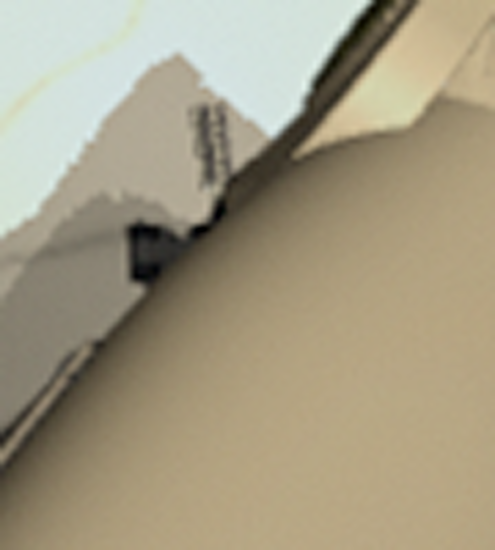

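View pics/s3.png

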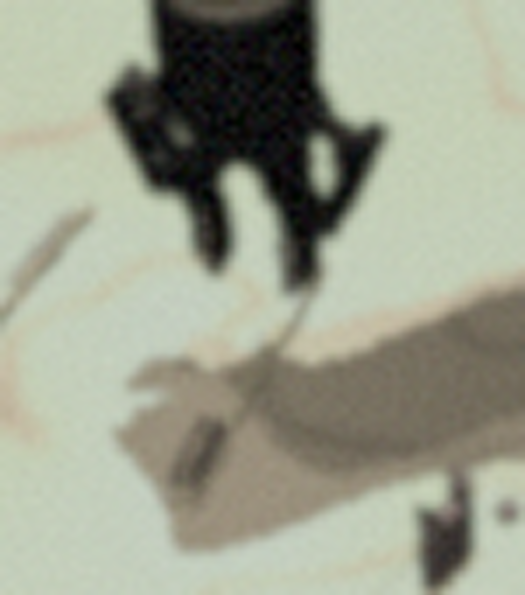

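Hover is over the handle. I descend and grip lightly.

Call:
{"api": "carry_out", "payload": {
  "plan": [
    {"x": -0.001, "y": -0.001, "z": 0.02, "ax": 0, "ay": 0, "az": -0.054, "hand": 0.4},
    {"x": -0.001, "y": -0.001, "z": 0.04, "ax": 0, "ay": 0, "az": -0.054, "hand": 0.4},
    {"x": -0.001, "y": -0.001, "z": 0.055, "ax": 0, "ay": 0, "az": -0.054, "hand": 0.4},
    {"x": -0.001, "y": -0.001, "z": 0.062, "ax": 0, "ay": 0, "az": -0.054, "hand": 0.4},
    {"x": -0.001, "y": -0.001, "z": 0.0645, "ax": 0, "ay": 0, "az": -0.054, "hand": 0.4},
    {"x": -0.001, "y": -0.001, "z": 0.0645, "ax": 0, "ay": 0, "az": -0.054, "hand": 0.4},
    {"x": -0.001, "y": -0.001, "z": 0.0645, "ax": 0, "ay": 0, "az": -0.054, "hand": 0.4}
  ]
}}

```text
clock: 6.85
tcp_pos: [0.4658, -0.2589, 0.0063]
orientation: [0.001, 0.666, 0.746, 0.0]
wrist_force: [-0.2, 0.8, 1.1]
finger_gap: 0.0339
```

```bash
python3 - <<'E'
from h import *
show()
s=avg('scene',2);crop(s,215,130,290,215,7,'pics/s4.png',1.3)
E
```

```text
t 6.85 tcp [ 0.4658 -0.2589  0.0063] holder [296.5 -70.3   6.3] yaw 1.6838 z [ 0.002 -0.002 -1.   ] F [-0.2  0.8  1.1] gap 0.0339 q [-0.66  0.41 -0.41  0.75 -0.   -0.77]
```

View pics/s4.png

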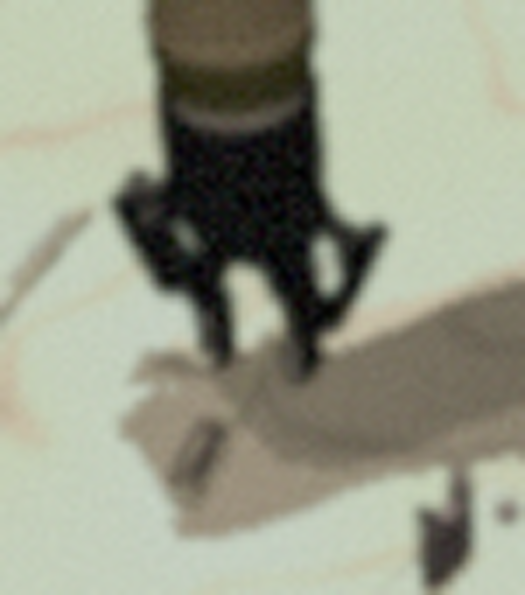

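Call:
{"api": "carry_out", "payload": {
  "plan": [
    {"x": 0, "y": 0, "z": 0.003, "ax": 0, "ay": 0, "az": -0.008, "hand": 0.3},
    {"x": 0, "y": 0, "z": 0.003, "ax": 0, "ay": 0, "az": -0.008, "hand": 0.15},
    {"x": 0, "y": 0, "z": 0.003, "ax": 0, "ay": 0, "az": -0.008, "hand": 0},
    {"x": 0, "y": 0, "z": 0.003, "ax": 0, "ay": 0, "az": -0.008, "hand": 0},
    {"x": 0, "y": 0, "z": 0.003, "ax": 0, "ay": 0, "az": -0.008, "hand": 0},
    {"x": 0, "y": 0, "z": 0.003, "ax": 0, "ay": 0, "az": -0.008, "hand": 0}
  ],
  "squeeze": 25
}}

```text
clock: 7.45
tcp_pos: [0.4661, -0.2594, 0.0039]
orientation: [0.002, 0.663, 0.749, 0.0]
wrist_force: [-1.1, -0.1, 4.9]
finger_gap: 0.0087
```

```bash
python3 - <<'E'
from h import *
show()
s=avg('scene',2);crop(s,215,130,290,215,7,'pics/s5.png',1.3)
E
```

```text
t 7.45 tcp [ 0.4661 -0.2594  0.0039] holder [296.9 -69.9   3.9] yaw 1.6919 z [ 0.003 -0.003 -1.   ] F [-1.1 -0.1  4.9] gap 0.0087 q [-0.66  0.41 -0.42  0.74 -0.   -0.78]
```

View pics/s5.png

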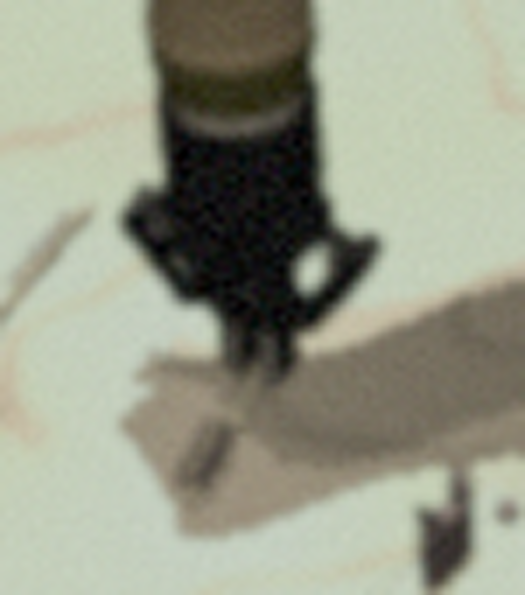

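Gripped (gap 8.7 mm). I lift.

Call:
{"api": "carry_out", "payload": {
  "plan": [
    {"x": 0, "y": 0, "z": -0.01, "ax": 0, "ay": 0, "az": 0, "hand": 0},
    {"x": 0, "y": 0, "z": -0.03, "ax": 0, "ay": 0, "az": 0, "hand": 0},
    {"x": 0, "y": 0, "z": -0.06, "ax": 0, "ay": 0, "az": 0, "hand": 0},
    {"x": 0, "y": 0, "z": -0.1, "ax": 0, "ay": 0, "az": 0, "hand": 0},
    {"x": 0, "y": 0, "z": -0.12, "ax": 0, "ay": 0, "az": 0, "hand": 0},
    {"x": 0, "y": 0, "z": -0.12, "ax": 0, "ay": 0, "az": 0, "hand": 0}
  ]
}}

```text
clock: 8.05
tcp_pos: [0.4683, -0.2609, 0.1295]
orientation: [0.006, 0.663, 0.749, 0.0]
wrist_force: [0.3, -0.1, -0.1]
finger_gap: 0.0094
```

```bash
python3 - <<'E'
from h import *
show()
s=avg('scene',3);crop(s,205,80,300,195,5,'pics/s6.png',1.3)
t=avg('top',1);crop(t,310,180,410,310,4.5,'pics/t6.png',1.7)
print(proj('scene',pose()[1]))
move([*hw((109.5,1,0))[:2],.135],HQ[2]+np.pi/2)
E
```

```text
t 8.05 tcp [ 0.4683 -0.2609  0.1295] holder [298.1 -67.6 129.5] yaw 1.6919 z [ 0.01  -0.008 -1.   ] F [ 0.3 -0.1 -0.1] gap 0.0094 q [-0.66  0.28 -0.25  1.02 -0.   -0.78]
[[249.7683374  155.72984359]]
shift [ 0.1605  0.1196 -0.0123] rot [ 2.1000e-03 -1.0000e-04  1.8414e+00] t 8.25 j6 -0.78
```

View pics/s6.png

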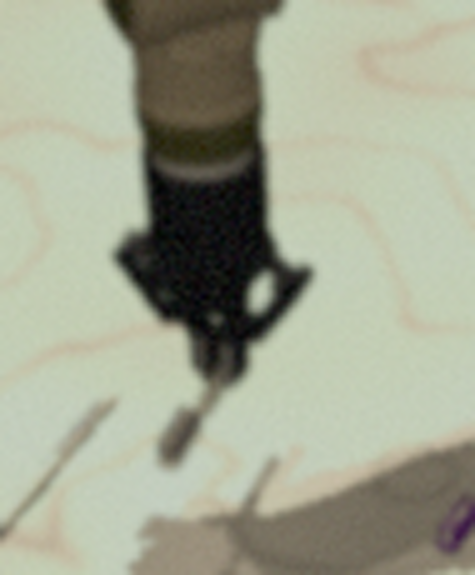

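View pics/t6.png

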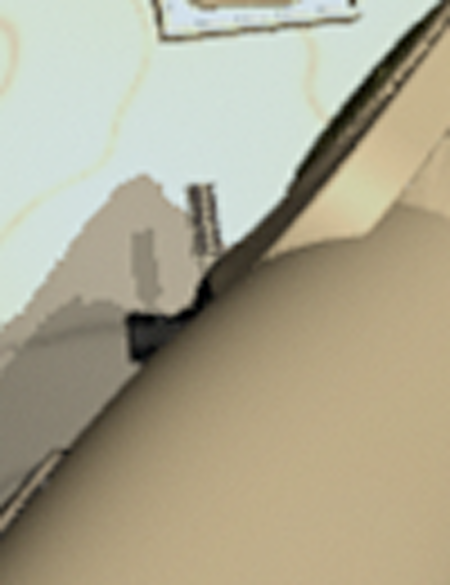

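Held. I turn and carry towards the rests.

Call:
{"api": "carry_out", "payload": {
  "plan": [
    {"x": 0.012, "y": 0.01, "z": 0, "ax": 0, "ay": 0, "az": 0.12, "hand": 0},
    {"x": 0.024, "y": 0.02, "z": 0, "ax": 0, "ay": 0, "az": 0.24, "hand": 0},
    {"x": 0.036, "y": 0.03, "z": 0, "ax": 0, "ay": 0, "az": 0.36, "hand": 0},
    {"x": 0.05, "y": 0.04, "z": 0, "ax": 0, "ay": 0, "az": 0.48, "hand": 0},
    {"x": 0.065, "y": 0.05, "z": 0, "ax": 0, "ay": 0, "az": 0.6, "hand": 0},
    {"x": 0.08, "y": 0.06, "z": 0, "ax": 0, "ay": 0, "az": 0.72, "hand": 0},
    {"x": 0.095, "y": 0.07, "z": 0, "ax": 0, "ay": 0, "az": 0.84, "hand": 0},
    {"x": 0.11, "y": 0.08, "z": 0, "ax": 0, "ay": 0, "az": 0.96, "hand": 0},
    {"x": 0.125, "y": 0.09, "z": 0, "ax": 0, "ay": 0, "az": 1.08, "hand": 0},
    {"x": 0.14, "y": 0.1, "z": 0, "ax": 0, "ay": 0, "az": 1.2, "hand": 0},
    {"x": 0.15, "y": 0.11, "z": 0, "ax": 0, "ay": 0, "az": 1.32, "hand": 0},
    {"x": 0.16, "y": 0.12, "z": 0, "ax": 0, "ay": 0, "az": 1.44, "hand": 0}
  ]
}}

```text
clock: 9.25
tcp_pos: [0.5635, -0.0837, 0.1205]
orientation: [-0.0, 0.992, 0.123, -0.001]
wrist_force: [0.1, -0.1, -0.0]
finger_gap: 0.0091
```

```bash
python3 - <<'E'
from h import *
show()
move([*hw((109.5,1,0))[:2],.1],HQ[2]+np.pi/2)
E
```

```text
t 9.25 tcp [ 0.5635 -0.0837  0.1205] holder [1.087e+02 1.000e-01 1.205e+02] yaw 0.2465 z [-0.003  0.    -1.   ] F [ 0.1 -0.1 -0. ] gap 0.0091 q [-0.29  0.36 -0.16  1.05 -0.    1.04]
shift [0.0005 0.0011 0.0205] rot [-1.000e-04  2.800e-03  3.961e-01] t 9.25 j6 1.04
```

Call:
{"api": "carry_out", "payload": {
  "plan": [
    {"x": 0, "y": 0.001, "z": 0.005, "ax": 0, "ay": 0, "az": 0.12, "hand": 0},
    {"x": 0, "y": 0.001, "z": 0.01, "ax": 0, "ay": 0, "az": 0.24, "hand": 0},
    {"x": 0.0005, "y": 0.001, "z": 0.015, "ax": 0, "ay": 0, "az": 0.36, "hand": 0},
    {"x": 0.0005, "y": 0.001, "z": 0.02, "ax": 0, "ay": 0.002, "az": 0.396, "hand": 0},
    {"x": 0.0005, "y": 0.001, "z": 0.02, "ax": 0, "ay": 0.002, "az": 0.396, "hand": 0},
    {"x": 0.0005, "y": 0.001, "z": 0.02, "ax": 0, "ay": 0.002, "az": 0.396, "hand": 0}
  ]
}}

```text
clock: 9.75
tcp_pos: [0.5627, -0.0841, 0.0987]
orientation: [-0.0, 0.997, -0.074, -0.002]
wrist_force: [1.0, 0.0, -0.2]
finger_gap: 0.0088
```

```bash
python3 - <<'E'
from h import *
show()
t=avg('top',3);s=avg('scene',3);np.save('t7.npy',t);np.save('s7.npy',s)
crop(t,225,180,345,265,6.5,'pics/t7.png',1.7);crop(s,225,150,355,260,6,'pics/s7.png',1.3)
print(proj('top',pose()[1]),proj('scene',pose()[1]))
E
```

```text
t 9.75 tcp [ 0.5627 -0.0841  0.0987] holder [109.2  -0.6  98.7] yaw -0.1482 z [-0.005  0.001 -1.   ] F [ 1.   0.  -0.2] gap 0.0088 q [-0.29  0.38 -0.2   1.   -0.    1.43]
[[289.38156292 217.43237994]] [[284.800914  196.1065792]]
```

View pics/t7.png

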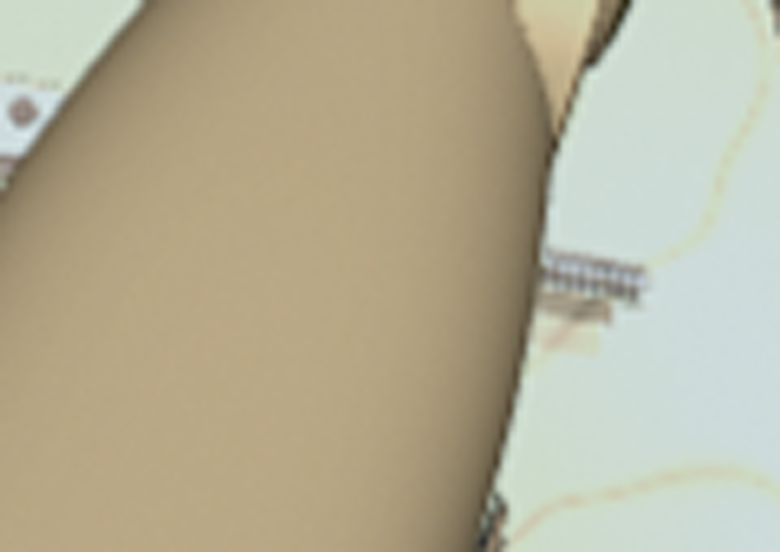

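View pics/s7.png

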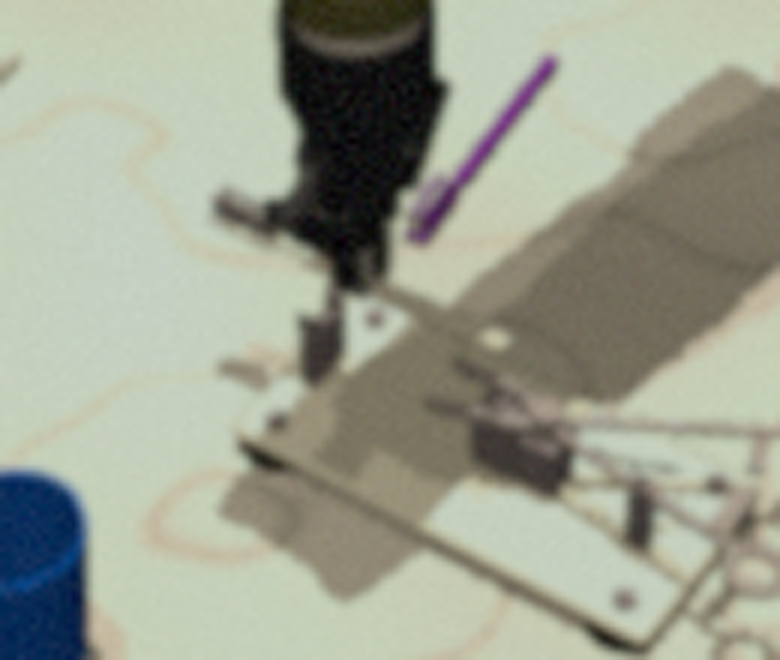

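```bash
python3 - <<'E'
from h import *
st,p,r=pose()
# brush frame: x = tool y, z up; TCP at brush x=-5, bottom 3.5mm below tcp? bottom at tcp - 3.9
def bp(x,y,z): return p+r.apply([y/1000*1,(x+5)/1000,-(z-3.9)/1000])
L=[[(-87.5,-5,9),(33.5,-5,9),(33.5,5,9),(-87.5,5,9),(-87.5,-5,9)],[(46,-7.5,22),(90,-7.5,22),(90,7.5,22),(46,7.5,22),(46,-7.5,22)]]
for n,x0,y0,x1,y1,k in(('top',225,180,345,265,6.5),('scene',225,150,355,260,6)):
    im=cv2.imread(f'pics/{n[0]}7.png')
    for l in L:
        uv=proj(n,[bp(*q) for q in l]);uv=((uv-[x0,y0]+.5)*k-.5).round().astype(np.int32);cv2.polylines(im,[uv],False,(0,0,255),1)
    cv2.imwrite(f'pics/o7_{n}.png',im)
E
```

```text
(no output)
```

View pics/o7_top.png

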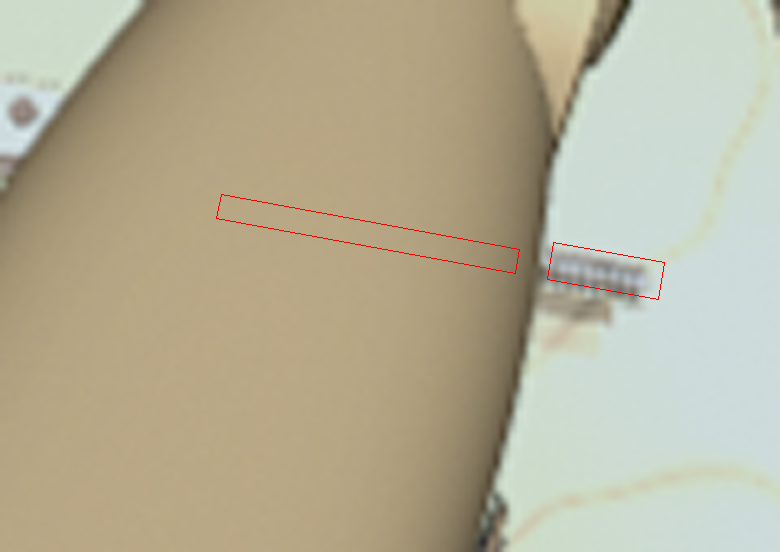

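View pics/o7_scene.png

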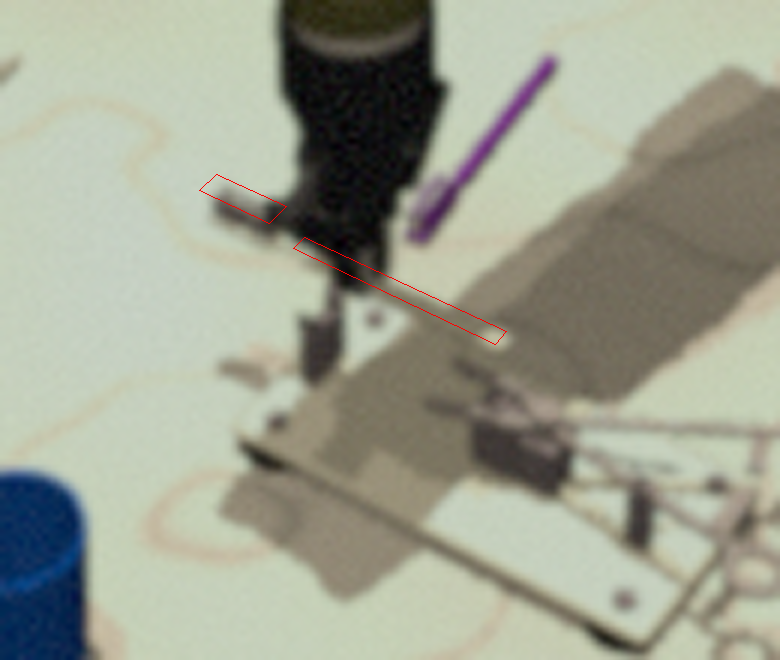

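The predicted brush outline agrees with both pictures: butt seen at scene crop (500,337), predicted (500,338). I lower it to just above the cheeks.

Call:
{"api": "carry_out", "payload": {
  "plan": [
    {"x": 0.001, "y": 0, "z": 0.006, "ax": 0, "ay": 0.004, "az": 0, "hand": 0},
    {"x": 0.0016, "y": 0, "z": 0.012, "ax": 0, "ay": 0.004, "az": 0, "hand": 0},
    {"x": 0.0016, "y": 0, "z": 0.018, "ax": 0, "ay": 0.004, "az": 0, "hand": 0},
    {"x": 0.0016, "y": 0, "z": 0.021, "ax": 0, "ay": 0.004, "az": 0, "hand": 0},
    {"x": 0.0016, "y": 0, "z": 0.021, "ax": 0, "ay": 0.004, "az": 0, "hand": 0},
    {"x": 0.0016, "y": 0, "z": 0.021, "ax": 0, "ay": 0.004, "az": 0, "hand": 0}
  ]
}}

```text
clock: 10.55
tcp_pos: [0.5655, -0.0847, 0.0792]
orientation: [0.0, 0.997, -0.075, 0.001]
wrist_force: [-0.6, -0.3, -0.8]
finger_gap: 0.0086
```

```bash
python3 - <<'E'
from h import *
show();move([*hw((109.5,1,0))[:2],.0665],HQ[2]+np.pi/2)
s=avg('scene',4);np.save('s8.npy',s)
crop(s,245,170,345,245,8,'pics/s8.png',1.4)
t=avg('top',1);crop(t,225,180,345,265,6.5,'pics/t8.png',1.7)
E
```

```text
t 10.55 tcp [ 0.5655 -0.0847  0.0792] holder [109.4   2.2  79.2] yaw -0.1492 z [ 0.002 -0.    -1.   ] F [-0.6 -0.3 -0.8] gap 0.0086 q [-0.29  0.39 -0.22  0.95  0.    1.43]
shift [-0.0013  0.0001  0.0127] rot [-0.0001 -0.0025  0.0003] t 10.55 j6 1.43
```

View pics/s8.png

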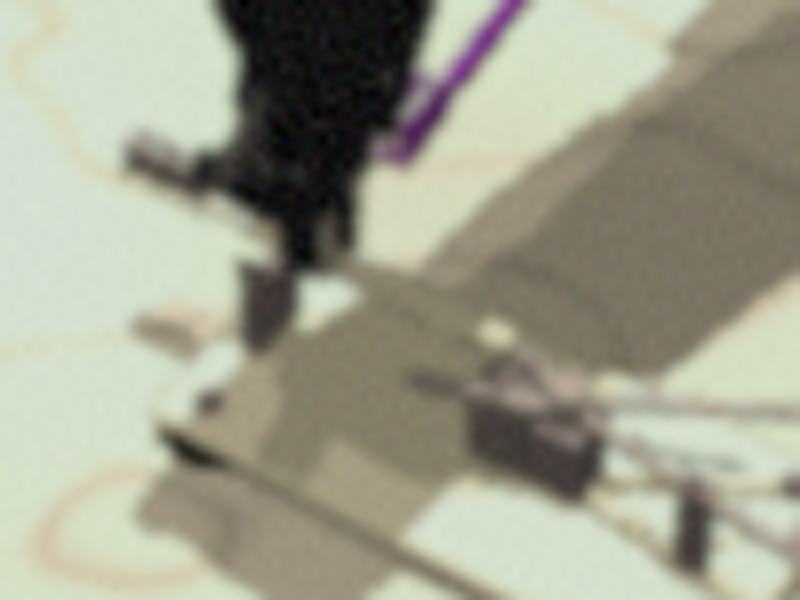

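```bash
python3 - <<'E'
from h import *
st,p,r=pose()
B=lambda x,y,z,dz,dy=0:p+r.apply([(y+dy)/1000,(x+5)/1000,-(z-3.9+dz)/1000])
box=lambda dz,dy=0:[[B(*q,dz,dy) for q in l] for l in ([(-87.5,-5,0),(-87.5,5,0),(-87.5,5,9),(-87.5,-5,9),(-87.5,-5,0)],[(-87.5,-5,9),(33.5,-5,9),(33.5,5,9),(-87.5,5,9)],[(-87.5,5,0),(33.5,5,0)])]
x0,y0,x1,y1,k=250,185,340,250,8.8
for f,dz,dy in(('s8',0,0),('s2',-(75.3-55.5),-1.2)):
    crop(np.load(f+'.npy'),x0,y0,x1,y1,k,'pics/x.png',1.5);im=cv2.imread('pics/x.png')
    for l in box(dz,dy):
        uv=((proj('scene',l)-[x0,y0]+.5)*k-.5).round().astype(np.int32);cv2.polylines(im,[uv],False,(0,0,255),1)
    cv2.imwrite(f'pics/o8_{f}.png',im)
E
```

```text
(no output)
```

View pics/o8_s8.png

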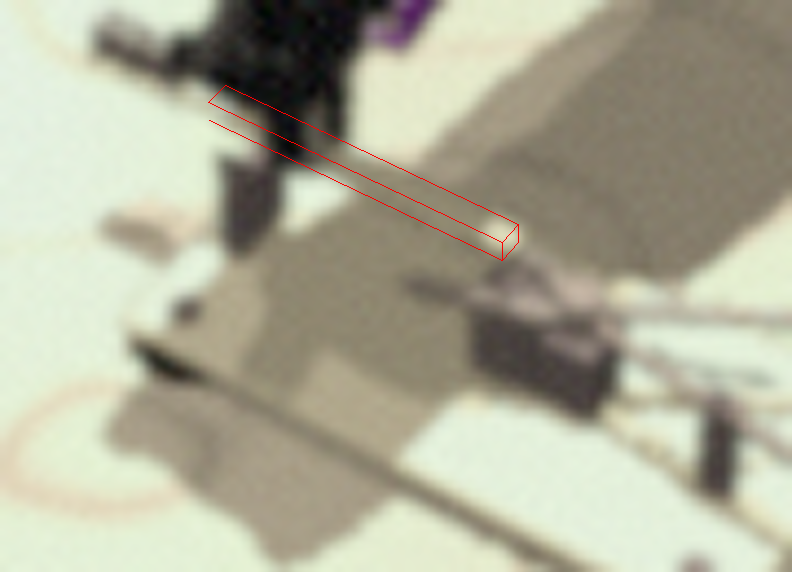

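View pics/o8_s2.png

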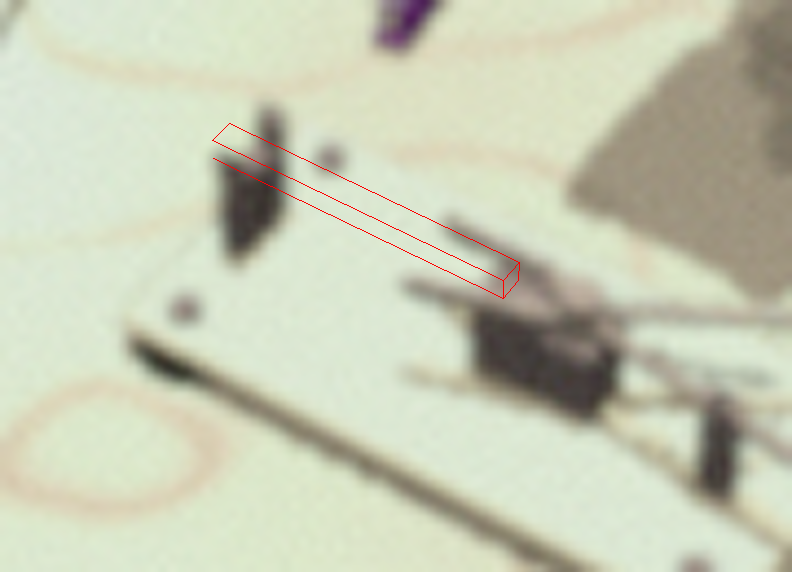

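The projected seating pose lies between the jaws and in the notch, and I also see the butt where predicted. Down slowly.

Call:
{"api": "carry_out", "payload": {
  "plan": [
    {"x": -0.0014, "y": 0, "z": 0.003, "ax": 0, "ay": -0.0025, "az": 0, "hand": 0},
    {"x": -0.0014, "y": 0, "z": 0.006, "ax": 0, "ay": -0.0025, "az": 0, "hand": 0},
    {"x": -0.0014, "y": 0, "z": 0.009, "ax": 0, "ay": -0.0025, "az": 0, "hand": 0},
    {"x": -0.0014, "y": 0, "z": 0.011, "ax": 0, "ay": -0.0025, "az": 0, "hand": 0},
    {"x": -0.0014, "y": 0, "z": 0.011, "ax": 0, "ay": -0.0025, "az": 0, "hand": 0},
    {"x": -0.0014, "y": 0, "z": 0.011, "ax": 0, "ay": -0.0025, "az": 0, "hand": 0}
  ]
}}

```text
clock: 11.3
tcp_pos: [0.5645, -0.0847, 0.0687]
orientation: [0.0, 0.997, -0.075, 0.0]
wrist_force: [-0.5, 0.6, -1.5]
finger_gap: 0.0088
```

```bash
python3 - <<'E'
from h import *
show();move([*hw((109.5,.8,0))[:2],.0595],HQ[2]+np.pi/2)
E
```

```text
t 11.3 tcp [ 0.5645 -0.0847  0.0687] holder [109.5   1.3  68.7] yaw -0.1492 z [ 0.001 -0.    -1.   ] F [-0.5  0.6 -1.5] gap 0.0088 q [-0.29  0.4  -0.24  0.93  0.    1.43]
shift [-0.0005 -0.      0.0092] rot [ 0.0001 -0.001   0.0003] t 11.3 j6 1.43
```

Call:
{"api": "carry_out", "payload": {
  "plan": [
    {"x": -0.0006, "y": 0, "z": 0.002, "ax": 0, "ay": -0.001, "az": 0, "hand": 0},
    {"x": -0.0006, "y": 0, "z": 0.004, "ax": 0, "ay": -0.001, "az": 0, "hand": 0},
    {"x": -0.0006, "y": 0, "z": 0.006, "ax": 0, "ay": -0.001, "az": 0, "hand": 0},
    {"x": -0.0006, "y": 0, "z": 0.007, "ax": 0, "ay": -0.001, "az": 0, "hand": 0},
    {"x": -0.0006, "y": 0, "z": 0.007, "ax": 0, "ay": -0.001, "az": 0, "hand": 0}
  ]
}}

```text
clock: 11.72
tcp_pos: [0.5637, -0.0845, 0.0613]
orientation: [-0.0, 0.997, -0.075, -0.0]
wrist_force: [-0.7, 0.1, -1.3]
finger_gap: 0.009
```

```bash
python3 - <<'E'
from h import *
show()
s=avg('scene',3)
crop(s,245,170,345,245,8,'pics/s9.png',1.4)
E
```

```text
t 11.72 tcp [ 0.5637 -0.0845  0.0613] holder [109.4   0.5  61.3] yaw -0.1492 z [-0.001  0.    -1.   ] F [-0.7  0.1 -1.3] gap 0.009 q [-0.29  0.41 -0.25  0.91 -0.    1.43]
```

View pics/s9.png

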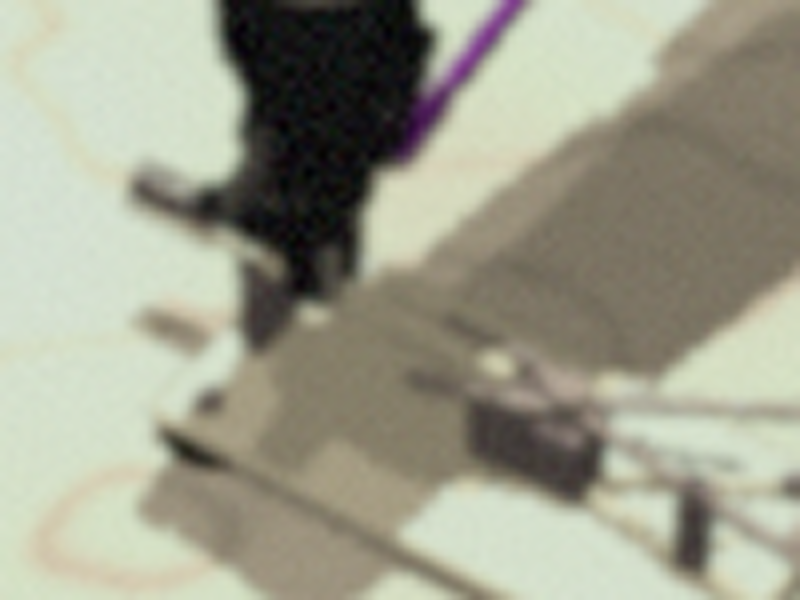

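The butt end (crop (493,360)) is between the jaws and there is no contact force. A final 2 mm down.

Call:
{"api": "carry_out", "payload": {
  "plan": [
    {"x": 0.0003, "y": 0, "z": 0.001, "ax": 0, "ay": 0.001, "az": 0, "hand": 0},
    {"x": 0.0003, "y": 0, "z": 0.002, "ax": 0, "ay": 0.001, "az": 0, "hand": 0},
    {"x": 0.0003, "y": 0, "z": 0.002, "ax": 0, "ay": 0.001, "az": 0, "hand": 0},
    {"x": 0.0003, "y": 0, "z": 0.002, "ax": 0, "ay": 0.001, "az": 0, "hand": 0}
  ]
}}

```text
clock: 12.2
tcp_pos: [0.5643, -0.0846, 0.0597]
orientation: [0.0, 0.997, -0.075, 0.001]
wrist_force: [-1.2, -0.3, -1.0]
finger_gap: 0.0088
```

```bash
python3 - <<'E'
from h import *
show()
E
```

```text
t 12.2 tcp [ 0.5643 -0.0846  0.0597] holder [109.5   1.1  59.7] yaw -0.1492 z [ 0.001 -0.    -1.   ] F [-1.2 -0.3 -1. ] gap 0.0088 q [-0.29  0.41 -0.25  0.91  0.    1.43]
```

Call:
{"api": "carry_out", "payload": {
  "plan": [
    {"x": -0.0003, "y": 0, "z": 0.001, "ax": 0, "ay": 0, "az": 0, "hand": 0},
    {"x": -0.0003, "y": 0, "z": 0.0013, "ax": 0, "ay": 0, "az": 0, "hand": 0},
    {"x": -0.0003, "y": 0, "z": 0.0013, "ax": 0, "ay": 0, "az": 0, "hand": 0}
  ]
}}

```text
clock: 12.45
tcp_pos: [0.5644, -0.0846, 0.0595]
orientation: [0.0, 0.997, -0.075, 0.001]
wrist_force: [-1.8, 0.5, 6.6]
finger_gap: 0.0091
```

```bash
python3 - <<'E'
from h import *
show()
E
```

```text
t 12.45 tcp [ 0.5644 -0.0846  0.0595] holder [109.5   1.2  59.5] yaw -0.1492 z [ 0.002 -0.001 -1.   ] F [-1.8  0.5  6.6] gap 0.0091 q [-0.29  0.41 -0.25  0.91  0.    1.43]
```

It contacted at exactly the expected height (TCP 59.5 mm, 6.6 N). I ease off and release.

Call:
{"api": "carry_out", "payload": {
  "plan": [
    {"x": 0, "y": 0, "z": 0, "ax": 0, "ay": 0, "az": 0, "hand": 0},
    {"x": 0, "y": 0, "z": 0, "ax": 0, "ay": 0, "az": 0, "hand": 0.1},
    {"x": 0, "y": 0, "z": 0, "ax": 0, "ay": 0, "az": 0, "hand": 0.2},
    {"x": 0, "y": 0, "z": 0, "ax": 0, "ay": 0, "az": 0, "hand": 0.35},
    {"x": 0, "y": 0, "z": 0, "ax": 0, "ay": 0, "az": 0, "hand": 0.35},
    {"x": 0, "y": 0, "z": -0.02, "ax": 0, "ay": 0, "az": 0, "hand": 0.35},
    {"x": 0, "y": 0, "z": -0.05, "ax": 0, "ay": 0, "az": 0, "hand": 0.35},
    {"x": 0, "y": 0, "z": -0.09, "ax": 0, "ay": 0, "az": 0, "hand": 0.35},
    {"x": -0.04, "y": 0, "z": -0.11, "ax": 0, "ay": 0, "az": 0, "hand": 0.1},
    {"x": -0.08, "y": 0, "z": -0.11, "ax": 0, "ay": 0, "az": 0, "hand": 0},
    {"x": -0.12, "y": -0.02, "z": -0.11, "ax": 0, "ay": 0, "az": 0, "hand": 0},
    {"x": -0.15, "y": -0.05, "z": -0.11, "ax": 0, "ay": 0, "az": 0, "hand": 0}
  ]
}}

```text
clock: 13.45
tcp_pos: [0.4239, -0.0171, 0.1693]
orientation: [0.0, 0.997, -0.076, 0.001]
wrist_force: [0.6, 2.3, 0.3]
finger_gap: 0.0
```

```bash
python3 - <<'E'
from h import *
show()
t=avg('top',3);s=avg('scene',3);np.save('t10.npy',t);np.save('s10.npy',s)
crop(t,190,180,330,265,5.6,'pics/t10.png',1.7);crop(s,245,170,375,270,6,'pics/s10.png',1.4)
E
```

```text
t 13.45 tcp [ 0.4239 -0.0171  0.1693] holder [  63.6 -147.8  169.3] yaw -0.1529 z [ 0.002 -0.001 -1.   ] F [0.6 2.3 0.3] gap 0.0 q [-0.23  0.05 -0.43  1.09 -0.    1.49]
```

View pics/t10.png

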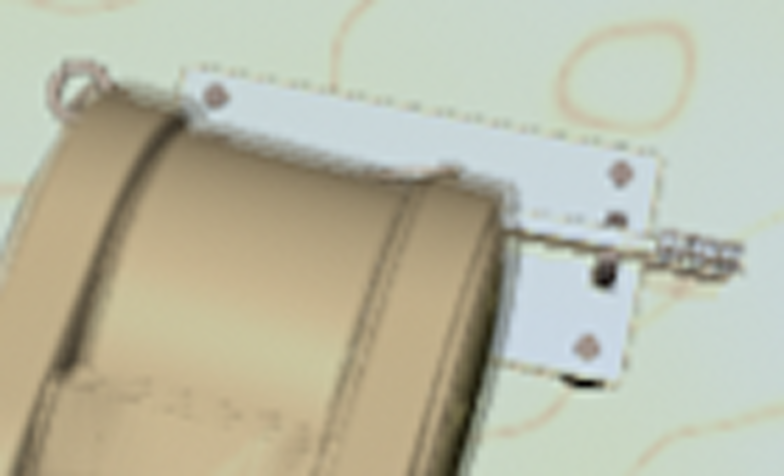

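View pics/s10.png

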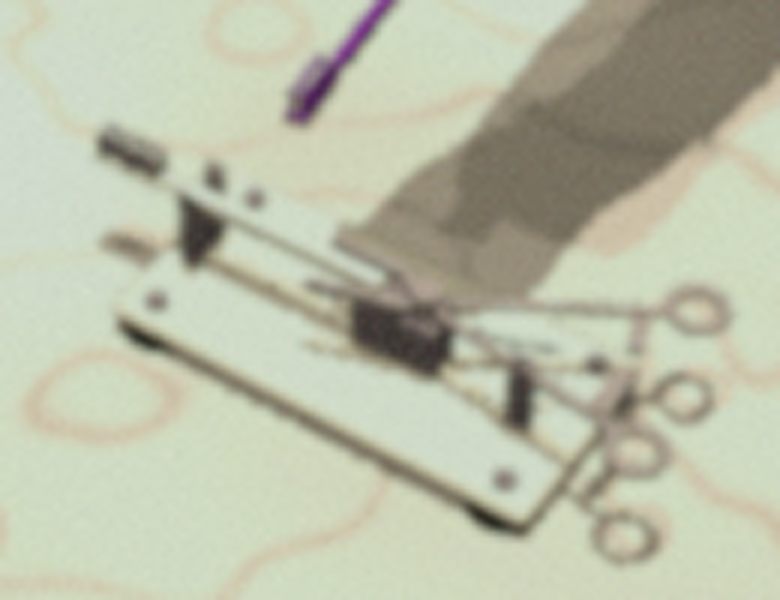

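The brush lies in the notch with its head out front (top crop (700,255)) and its butt between the jaws. Next I work out the approach outside the open ring.

```bash
python3 - <<'E'
from h import *
print(plane('top',[(165,270),(200,318),(175,275)],.02))
print(hw((-116,-122,54)))
move([*hw((-116,-122,0))[:2],.1],HQ[2]+np.pi/2)
E
```

```text
[[0.42161325 0.24876593 0.02      ]
 [0.29902025 0.14236275 0.02      ]
 [0.40921368 0.22012021 0.02      ]]
[0.47618829 0.15669573 0.054     ]
shift [ 0.0223 -0.179   0.0695] rot [ 0.0005 -0.0041  0.0004] t 13.75 j6 1.49
```

Call:
{"api": "carry_out", "payload": {
  "plan": [
    {"x": 0.0, "y": -0.035, "z": 0.0, "ax": 0, "ay": 0, "az": 0, "hand": 0},
    {"x": 0.0, "y": -0.07, "z": 0.0, "ax": 0, "ay": 0, "az": 0, "hand": 0},
    {"x": 0.005, "y": -0.105, "z": 0.0, "ax": 0, "ay": 0, "az": 0, "hand": 0},
    {"x": 0.01, "y": -0.14, "z": 0.02, "ax": 0, "ay": 0, "az": 0, "hand": 0},
    {"x": 0.018, "y": -0.165, "z": 0.045, "ax": 0, "ay": 0, "az": 0, "hand": 0},
    {"x": 0.022, "y": -0.179, "z": 0.07, "ax": 0, "ay": 0, "az": 0, "hand": 0},
    {"x": 0.022, "y": -0.179, "z": 0.1, "ax": 0, "ay": 0, "az": 0, "hand": 0},
    {"x": 0.022, "y": -0.179, "z": 0.117, "ax": 0, "ay": 0, "az": 0, "hand": 0},
    {"x": 0.022, "y": -0.179, "z": 0.117, "ax": 0, "ay": 0, "az": 0, "hand": 0},
    {"x": 0.022, "y": -0.179, "z": 0.117, "ax": 0, "ay": 0, "az": 0, "hand": 0}
  ]
}}

```text
clock: 14.58
tcp_pos: [0.4762, 0.1562, 0.0513]
orientation: [0.001, 0.997, -0.075, 0.001]
wrist_force: [0.2, 0.1, 1.0]
finger_gap: -0.0
```

```bash
python3 - <<'E'
from h import *
show();move([*hw((-115,-105,0))[:2],.052],HQ[2]+np.pi/2)
s=avg('scene',2);crop(s,265,170,395,270,6,'pics/s11.png',1.4)
E
```

```text
t 14.58 tcp [0.4762 0.1562 0.0513] holder [-115.5 -121.9   51.3] yaw -0.1499 z [ 0.001 -0.002 -1.   ] F [0.2 0.1 1. ] gap -0.0 q [ 0.16  0.3  -0.44  0.83 -0.    1.88]
shift [ 0.0169  0.0005 -0.0007] rot [ 0.0015 -0.0014 -0.0004] t 14.58 j6 1.88
```

View pics/s11.png

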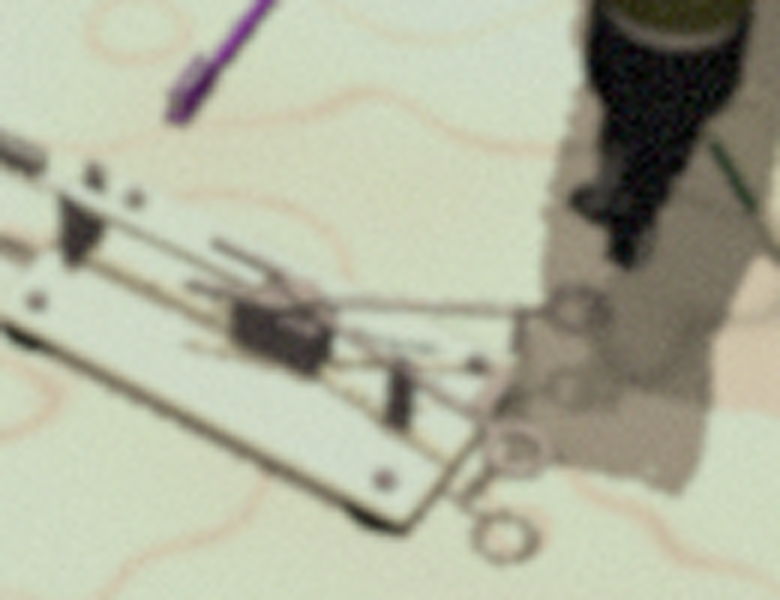

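The fingertips (scene crop (628,262)) are outside the moving ring (578,308). I approach slowly.

Call:
{"api": "carry_out", "payload": {
  "plan": [
    {"x": 0.006, "y": 0, "z": -0.001, "ax": 0, "ay": 0, "az": 0, "hand": 0},
    {"x": 0.012, "y": 0, "z": -0.001, "ax": 0, "ay": 0, "az": 0, "hand": 0},
    {"x": 0.016, "y": 0, "z": -0.001, "ax": 0, "ay": 0, "az": 0, "hand": 0},
    {"x": 0.017, "y": 0, "z": -0.001, "ax": 0, "ay": 0, "az": 0, "hand": 0},
    {"x": 0.017, "y": 0, "z": -0.001, "ax": 0, "ay": 0, "az": 0, "hand": 0}
  ]
}}

```text
clock: 15.1
tcp_pos: [0.4955, 0.1537, 0.055]
orientation: [0.0, 0.997, -0.075, 0.003]
wrist_force: [0.6, -0.1, 0.0]
finger_gap: 0.0003
```

```bash
python3 - <<'E'
from h import *
show()
E
```

```text
t 15.1 tcp [0.4955 0.1537 0.055 ] holder [-115.9 -102.5   55. ] yaw -0.1507 z [ 0.007 -0.001 -1.   ] F [ 0.6 -0.1  0. ] gap 0.0003 q [ 0.15  0.33 -0.4   0.84 -0.    1.87]
```

Call:
{"api": "carry_out", "payload": {
  "plan": [
    {"x": 0.0, "y": 0, "z": 0.003, "ax": 0, "ay": -0.006, "az": 0, "hand": 0},
    {"x": 0.001, "y": 0, "z": 0.003, "ax": 0, "ay": -0.006, "az": 0, "hand": 0},
    {"x": 0.001, "y": 0, "z": 0.003, "ax": 0, "ay": -0.006, "az": 0, "hand": 0},
    {"x": 0.001, "y": 0, "z": 0.003, "ax": 0, "ay": -0.006, "az": 0, "hand": 0}
  ]
}}

```text
clock: 15.43
tcp_pos: [0.4963, 0.1535, 0.0519]
orientation: [-0.0, 0.997, -0.075, 0.0]
wrist_force: [0.5, 0.1, 0.6]
finger_gap: -0.0006
```

```bash
python3 - <<'E'
from h import *
show()
E
```

```text
t 15.43 tcp [0.4963 0.1535 0.0519] holder [-115.9 -101.6   51.9] yaw -0.1506 z [ 0.001  0.    -1.   ] F [0.5 0.1 0.6] gap -0.0006 q [ 0.15  0.33 -0.39  0.84 -0.    1.87]
```

Call:
{"api": "carry_out", "payload": {
  "plan": [
    {"x": 0.001, "y": 0, "z": 0, "ax": 0, "ay": 0, "az": 0, "hand": 0},
    {"x": 0.0015, "y": 0, "z": 0, "ax": 0, "ay": 0, "az": 0, "hand": 0},
    {"x": 0.0015, "y": 0, "z": 0, "ax": 0, "ay": 0, "az": 0, "hand": 0}
  ]
}}

```text
clock: 15.68
tcp_pos: [0.4974, 0.1535, 0.0517]
orientation: [-0.0, 0.997, -0.075, -0.0]
wrist_force: [-1.3, 0.5, -0.7]
finger_gap: -0.0001
```

```bash
python3 - <<'E'
from h import *
show()
E
```

```text
t 15.68 tcp [0.4974 0.1535 0.0517] holder [-116.  -100.5   51.7] yaw -0.1504 z [-0.  0. -1.] F [-1.3  0.5 -0.7] gap -0.0001 q [ 0.14  0.34 -0.39  0.85  0.    1.87]
```

Call:
{"api": "carry_out", "payload": {
  "plan": [
    {"x": 0.001, "y": 0, "z": 0, "ax": 0, "ay": 0, "az": 0, "hand": 0},
    {"x": 0.0015, "y": 0, "z": 0, "ax": 0, "ay": 0, "az": 0, "hand": 0},
    {"x": 0.0015, "y": 0, "z": 0, "ax": 0, "ay": 0, "az": 0, "hand": 0}
  ]
}}

```text
clock: 15.93
tcp_pos: [0.4982, 0.1536, 0.0516]
orientation: [-0.001, 0.997, -0.075, -0.001]
wrist_force: [-3.3, 2.3, 1.1]
finger_gap: 0.0002
```

```bash
python3 - <<'E'
from h import *
for _ in range(4):
    show(); viewer.read_camera('top')
E
```

```text
t 15.93 tcp [0.4982 0.1536 0.0516] holder [-116.2  -99.7   51.6] yaw -0.15 z [-0.002  0.001 -1.   ] F [-3.3  2.3  1.1] gap 0.0002 q [ 0.14  0.34 -0.39  0.85  0.    1.87]
t 15.98 tcp [0.4982 0.1536 0.0516] holder [-116.2  -99.7   51.6] yaw -0.15 z [-0.002  0.001 -1.   ] F [-3.8  3.2  0.6] gap 0.0001 q [ 0.14  0.34 -0.39  0.85  0.    1.87]
t 16.03 tcp [0.4983 0.1536 0.0516] holder [-116.2  -99.7   51.6] yaw -0.15 z [-0.001  0.001 -1.   ] F [-3.5  3.4  1.3] gap -0.0001 q [ 0.14  0.34 -0.39  0.85  0.    1.87]
t 16.08 tcp [0.4983 0.1536 0.0516] holder [-116.2  -99.7   51.6] yaw -0.1499 z [-0.001  0.001 -1.   ] F [-3.7  3.5  1.9] gap -0.0002 q [ 0.14  0.34 -0.39  0.85  0.    1.86]
```

Contact is at y ≈ -100.8 mm, as predicted within 1.5 mm. I push along the arc to just before the first click.

Call:
{"api": "carry_out", "payload": {
  "plan": [
    {"x": 0.003, "y": -0.0015, "z": 0, "ax": 0, "ay": 0, "az": 0, "hand": 0},
    {"x": 0.006, "y": -0.003, "z": 0, "ax": 0, "ay": 0, "az": 0, "hand": 0},
    {"x": 0.009, "y": -0.0045, "z": 0, "ax": 0, "ay": 0, "az": 0, "hand": 0},
    {"x": 0.012, "y": -0.006, "z": 0, "ax": 0, "ay": 0, "az": 0, "hand": 0},
    {"x": 0.015, "y": -0.007, "z": 0, "ax": 0, "ay": 0, "az": 0, "hand": 0},
    {"x": 0.018, "y": -0.008, "z": 0, "ax": 0, "ay": 0, "az": 0, "hand": 0},
    {"x": 0.021, "y": -0.009, "z": 0, "ax": 0, "ay": 0, "az": 0, "hand": 0},
    {"x": 0.024, "y": -0.01, "z": 0, "ax": 0, "ay": 0, "az": 0, "hand": 0},
    {"x": 0.024, "y": -0.01, "z": 0, "ax": 0, "ay": 0, "az": 0, "hand": 0}
  ]
}}

```text
clock: 16.88
tcp_pos: [0.5244, 0.1599, 0.0516]
orientation: [-0.0, 0.997, -0.075, -0.0]
wrist_force: [-2.7, 2.3, 0.6]
finger_gap: 0.0001
```

```bash
python3 - <<'E'
from h import *
show()
s=avg('scene',2);crop(s,265,170,395,270,6,'pics/s12.png',1.4)
E
```

```text
t 16.88 tcp [0.5244 0.1599 0.0516] holder [-126.4  -74.8   51.6] yaw -0.1501 z [-0.001  0.001 -1.   ] F [-2.7  2.3  0.6] gap 0.0001 q [ 0.15  0.38 -0.32  0.87  0.    1.87]
```

View pics/s12.png

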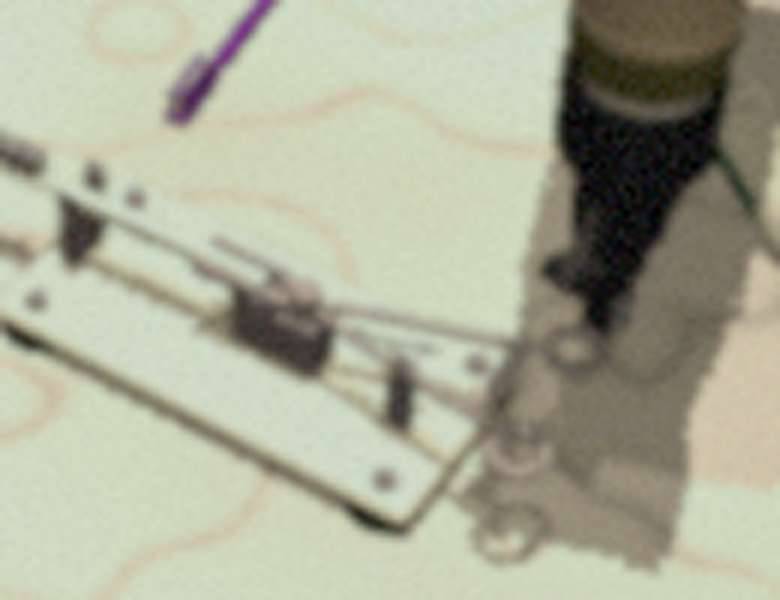

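The ring follows and the jaw closes on the handle. Next, to just past the first click.

Call:
{"api": "carry_out", "payload": {
  "plan": [
    {"x": 0.0015, "y": -0.0005, "z": 0, "ax": 0, "ay": 0, "az": 0, "hand": 0},
    {"x": 0.003, "y": -0.001, "z": 0, "ax": 0, "ay": 0, "az": 0, "hand": 0},
    {"x": 0.0045, "y": -0.0013, "z": 0, "ax": 0, "ay": 0, "az": 0, "hand": 0},
    {"x": 0.0055, "y": -0.0017, "z": 0, "ax": 0, "ay": 0, "az": 0, "hand": 0},
    {"x": 0.0055, "y": -0.0017, "z": 0, "ax": 0, "ay": 0, "az": 0, "hand": 0},
    {"x": 0.0055, "y": -0.0017, "z": 0, "ax": 0, "ay": 0, "az": 0, "hand": 0}
  ]
}}

```text
clock: 17.48
tcp_pos: [0.5277, 0.1607, 0.0507]
orientation: [-0.0, 0.997, -0.075, -0.002]
wrist_force: [-6.0, 4.0, -0.1]
finger_gap: 0.0002
```

```bash
python3 - <<'E'
from h import *
show()
E
```

```text
t 17.48 tcp [0.5277 0.1607 0.0507] holder [-127.7  -71.7   50.7] yaw -0.1499 z [-0.005  0.001 -1.   ] F [-6.   4.  -0.1] gap 0.0002 q [ 0.15  0.39 -0.31  0.88  0.    1.87]
```

Call:
{"api": "carry_out", "payload": {
  "plan": [
    {"x": 0.0025, "y": -0.001, "z": 0, "ax": 0, "ay": 0, "az": 0, "hand": 0},
    {"x": 0.0035, "y": -0.0015, "z": 0, "ax": 0, "ay": 0, "az": 0, "hand": 0},
    {"x": 0.004, "y": -0.002, "z": 0, "ax": 0, "ay": 0, "az": 0, "hand": 0},
    {"x": 0.004, "y": -0.002, "z": 0, "ax": 0, "ay": 0, "az": 0, "hand": 0}
  ]
}}

```text
clock: 17.82
tcp_pos: [0.5325, 0.1621, 0.051]
orientation: [-0.0, 0.997, -0.075, -0.002]
wrist_force: [-3.1, 2.2, 2.0]
finger_gap: 0.0
```

```bash
python3 - <<'E'
from h import *
show()
E
```

```text
t 17.82 tcp [0.5325 0.1621 0.051 ] holder [-129.7  -67.1   51. ] yaw -0.1499 z [-0.004  0.001 -1.   ] F [-3.1  2.2  2. ] gap 0.0 q [ 0.15  0.4  -0.29  0.88  0.    1.87]
```

The first click has passed: the force fell from 6.0 to 3.1 N, y = -67.1 mm. Now gently on to the second, expected near -63.8.

Call:
{"api": "carry_out", "payload": {
  "plan": [
    {"x": 0.0015, "y": -0.0007, "z": 0, "ax": 0, "ay": 0, "az": 0, "hand": 0},
    {"x": 0.0025, "y": -0.001, "z": 0, "ax": 0, "ay": 0, "az": 0, "hand": 0},
    {"x": 0.003, "y": -0.001, "z": 0, "ax": 0, "ay": 0, "az": 0, "hand": 0},
    {"x": 0.003, "y": -0.001, "z": 0, "ax": 0, "ay": 0, "az": 0, "hand": 0}
  ]
}}

```text
clock: 18.15
tcp_pos: [0.535, 0.1626, 0.0507]
orientation: [-0.0, 0.997, -0.075, -0.003]
wrist_force: [-5.1, 2.2, 1.5]
finger_gap: 0.0002
```

```bash
python3 - <<'E'
from h import *
show()
E
```

```text
t 18.15 tcp [0.535  0.1626 0.0507] holder [-130.6  -64.8   50.7] yaw -0.1499 z [-0.005  0.001 -1.   ] F [-5.1  2.2  1.5] gap 0.0002 q [ 0.15  0.41 -0.29  0.88  0.    1.87]
```

Call:
{"api": "carry_out", "payload": {
  "plan": [
    {"x": 0.0015, "y": -0.0005, "z": 0, "ax": 0, "ay": 0, "az": 0, "hand": 0},
    {"x": 0.0022, "y": -0.0005, "z": 0, "ax": 0, "ay": 0, "az": 0, "hand": 0},
    {"x": 0.0025, "y": -0.0005, "z": 0, "ax": 0, "ay": 0, "az": 0, "hand": 0}
  ]
}}

```text
clock: 18.4
tcp_pos: [0.5362, 0.1629, 0.0502]
orientation: [-0.0, 0.997, -0.075, -0.004]
wrist_force: [-5.5, 3.2, 2.6]
finger_gap: -0.0
```

```bash
python3 - <<'E'
from h import *
show();viewer.read_camera('scene');show()
E
```

```text
t 18.4 tcp [0.5362 0.1629 0.0502] holder [-131.1  -63.6   50.2] yaw -0.1496 z [-0.008  0.001 -1.   ] F [-5.5  3.2  2.6] gap -0.0 q [ 0.15  0.41 -0.28  0.89  0.    1.87]
t 18.45 tcp [0.5362 0.1629 0.0502] holder [-131.1  -63.6   50.2] yaw -0.1497 z [-0.008  0.001 -1.   ] F [-6.3  3.   2.7] gap -0.0001 q [ 0.15  0.41 -0.28  0.89  0.    1.87]
```

Call:
{"api": "carry_out", "payload": {
  "plan": [
    {"x": 0.002, "y": -0.0005, "z": 0, "ax": 0, "ay": 0, "az": 0, "hand": 0},
    {"x": 0.0028, "y": -0.0005, "z": 0, "ax": 0, "ay": 0, "az": 0, "hand": 0},
    {"x": 0.003, "y": -0.0005, "z": 0, "ax": 0, "ay": 0, "az": 0, "hand": 0}
  ]
}}

```text
clock: 18.7
tcp_pos: [0.5387, 0.1633, 0.0501]
orientation: [-0.001, 0.997, -0.075, -0.005]
wrist_force: [-5.2, 4.5, 3.8]
finger_gap: 0.0
```

```bash
python3 - <<'E'
from h import *
show();viewer.read_camera('scene');show()
E
```

```text
t 18.7 tcp [0.5387 0.1633 0.0501] holder [-131.9  -61.2   50.1] yaw -0.1494 z [-0.009  0.002 -1.   ] F [-5.2  4.5  3.8] gap 0.0 q [ 0.15  0.41 -0.27  0.89  0.    1.87]
t 18.75 tcp [0.5387 0.1634 0.0502] holder [-131.9  -61.2   50.2] yaw -0.1493 z [-0.009  0.002 -1.   ] F [-5.3  4.5  4.4] gap 0.0 q [ 0.15  0.41 -0.27  0.89  0.    1.87]
```

The force fell from 6.3 to 5.2 N as it advanced to -61.2, so the second click has probably passed. The finger is dragging the ring down a little (4 N). I raise it 1.5 mm first so the teeth seat, then back out.

Call:
{"api": "carry_out", "payload": {
  "plan": [
    {"x": 0.0015, "y": 0, "z": -0.001, "ax": 0, "ay": 0, "az": 0, "hand": 0},
    {"x": 0.0015, "y": 0, "z": -0.0015, "ax": 0, "ay": 0, "az": 0, "hand": 0},
    {"x": 0.0015, "y": 0.001, "z": -0.002, "ax": 0, "ay": 0, "az": 0, "hand": 0}
  ]
}}

```text
clock: 19.0
tcp_pos: [0.539, 0.1628, 0.0519]
orientation: [-0.001, 0.997, -0.074, -0.006]
wrist_force: [-5.2, 4.6, 0.9]
finger_gap: -0.0
```

```bash
python3 - <<'E'
from h import *
show()
E
```

```text
t 19.0 tcp [0.539  0.1628 0.0519] holder [-131.4  -60.8   51.9] yaw -0.1487 z [-0.011  0.003 -1.   ] F [-5.2  4.6  0.9] gap -0.0 q [ 0.15  0.41 -0.27  0.9   0.    1.87]
```

Vertical drag is gone. I back off slowly.

Call:
{"api": "carry_out", "payload": {
  "plan": [
    {"x": -0.001, "y": 0, "z": 0, "ax": 0, "ay": -0.008, "az": 0, "hand": 0},
    {"x": -0.003, "y": 0, "z": 0, "ax": 0, "ay": -0.008, "az": 0, "hand": 0},
    {"x": -0.006, "y": 0, "z": 0, "ax": 0, "ay": -0.008, "az": 0, "hand": 0},
    {"x": -0.01, "y": 0, "z": 0, "ax": 0, "ay": -0.008, "az": 0, "hand": 0},
    {"x": -0.02, "y": 0, "z": 0, "ax": 0, "ay": -0.008, "az": 0, "hand": 0},
    {"x": -0.03, "y": 0, "z": 0, "ax": 0, "ay": -0.008, "az": 0, "hand": 0}
  ]
}}

```text
clock: 19.5
tcp_pos: [0.5088, 0.1671, 0.0522]
orientation: [-0.001, 0.997, -0.075, -0.009]
wrist_force: [0.2, 0.3, -0.6]
finger_gap: -0.0
```

```bash
python3 - <<'E'
from h import *
show()
s=avg('scene',4);np.save('s13.npy',s)
def C(th,r):
    f=np.arctan2(-24,-132)+th;cx,cy=134.16*np.cos(f),134.16*np.sin(f)
    return [hw((cx+r*np.cos(a),cy+r*np.sin(a),60)) for a in np.linspace(0,6.283,40)]
x0,y0,x1,y1,k=320,205,385,265,10
crop(s,x0,y0,x1,y1,k,'pics/s13.png',1.6);im=cv2.imread('pics/s13.png')
for th,c in((.125,(0,0,255)),(.075,(0,255,0)),(.013,(255,0,0))):
    uv=((proj('scene',C(th,13.5))-[x0,y0]+.5)*k-.5).round().astype(np.int32);cv2.polylines(im,[uv],True,c,1)
cv2.imwrite('pics/o13.png',im)
E
```

```text
t 19.5 tcp [0.5088 0.1671 0.0522] holder [-131.1  -91.3   52.2] yaw -0.1492 z [-0.019  0.004 -1.   ] F [ 0.2  0.3 -0.6] gap -0.0 q [ 0.16  0.37 -0.33  0.88  0.01  1.88]
```

View pics/o13.png

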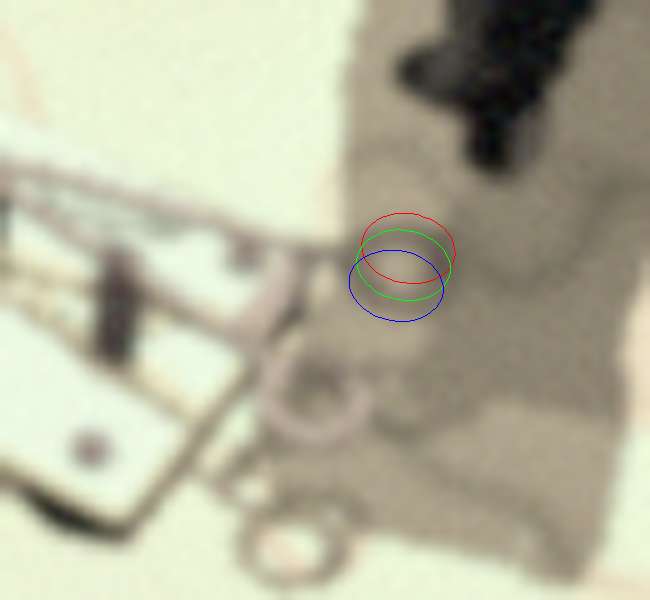

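View pics/s13.png

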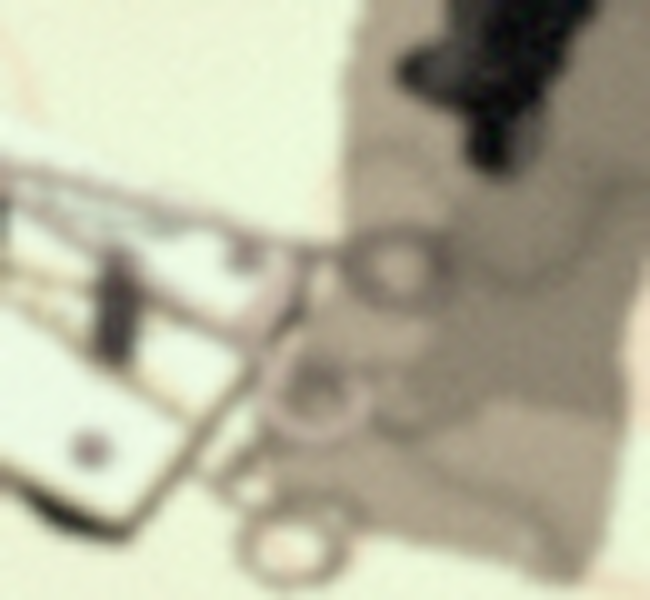

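The ring stays closed, centred at crop (400,268). The model puts the second click at (404,265), the first at (408,248) and the third at (396,286). I retreat and check in clear light.

Call:
{"api": "carry_out", "payload": {
  "plan": [
    {"x": -0.02, "y": 0, "z": -0.02, "ax": 0, "ay": 0, "az": 0, "hand": 0},
    {"x": -0.03, "y": 0.01, "z": -0.06, "ax": 0, "ay": 0, "az": 0, "hand": 0},
    {"x": -0.05, "y": 0.04, "z": -0.1, "ax": 0, "ay": 0, "az": 0, "hand": 0},
    {"x": -0.07, "y": 0.075, "z": -0.12, "ax": 0, "ay": 0, "az": 0, "hand": 0},
    {"x": -0.08, "y": 0.115, "z": -0.13, "ax": 0, "ay": 0, "az": 0, "hand": 0},
    {"x": -0.08, "y": 0.155, "z": -0.13, "ax": 0, "ay": 0, "az": 0, "hand": 0},
    {"x": -0.08, "y": 0.195, "z": -0.13, "ax": 0, "ay": 0, "az": 0, "hand": 0},
    {"x": -0.08, "y": 0.235, "z": -0.13, "ax": 0, "ay": 0, "az": 0, "hand": 0},
    {"x": -0.08, "y": 0.275, "z": -0.13, "ax": 0, "ay": 0, "az": 0, "hand": 0},
    {"x": -0.08, "y": 0.315, "z": -0.13, "ax": 0, "ay": 0, "az": 0, "hand": 0},
    {"x": -0.08, "y": 0.355, "z": -0.13, "ax": 0, "ay": 0, "az": 0, "hand": 0},
    {"x": -0.08, "y": 0.355, "z": -0.13, "ax": 0, "ay": 0, "az": 0, "hand": 0}
  ]
}}

```text
clock: 20.7
tcp_pos: [0.3799, -0.1791, 0.1839]
orientation: [0.0, 0.997, -0.078, -0.008]
wrist_force: [0.1, -0.9, 0.7]
finger_gap: 0.0001
```

```bash
cat > chk.py <<'E'
from h import *
show()
s=avg('scene',5);t=avg('top',5);np.save('s14.npy',s);np.save('t14.npy',t)
def C(th,r,cen=False):
    f=np.arctan2(-24,-132)+th;cx,cy=134.16*np.cos(f),134.16*np.sin(f)
    return [hw((cx+r*np.cos(a),cy+r*np.sin(a),60)) for a in np.linspace(0,6.283,40)]
for n,b,old in(('scene',(320,200,385,265,9),'s'),('top',(180,180,250,245,9),'t')):
  for nm,im0 in(('now',s if n=='scene' else t),('start',np.load(old+'.npy'))):
    x0,y0,x1,y1,k=b
    crop(im0,*b,'pics/x.png',1.7 if n=='top' else 1.4);im=cv2.imread('pics/x.png')
    for th,c in((.125,(0,0,255)),(.075,(0,255,0)),(.013,(255,0,0))):
        uv=((proj(n,C(th,13.5))-[x0,y0]+.5)*k-.5);u=uv.mean(0).round().astype(int);cv2.drawMarker(im,tuple(map(int,u)),c,cv2.MARKER_CROSS,9,1);print(n,th,u)
    cv2.imwrite(f'pics/c_{n}_{nm}.png',im)
a=[cv2.imread(f'pics/c_{n}_{m}.png') for n in('scene','top') for m in('now','start')]
cv2.imwrite('pics/c_scene.png',cv2.resize(np.hstack(a[:2]),None,fx=.68,fy=.68));cv2.imwrite('pics/c_top.png',cv2.resize(np.hstack(a[2:]),None,fx=.63,fy=.63))
crop(t,190,180,330,265,5.6,'pics/t14.png',1.7);crop(s,235,170,375,270,5.7,'pics/s14.png',1.3)
E
python3 chk.py
```

```text
t 20.7 tcp [ 0.3799 -0.1791  0.1839] holder [ 230.4 -167.2  183.9] yaw -0.1558 z [-0.016  0.    -1.   ] F [ 0.1 -0.9  0.7] gap 0.0001 q [-0.63  0.05 -0.4   1.14 -0.01  1.1 ]
scene 0.125 [366 268]
scene 0.075 [362 283]
scene 0.013 [355 301]
scene 0.125 [366 268]
scene 0.075 [362 283]
scene 0.013 [355 301]
top 0.125 [185 357]
top 0.075 [184 335]
top 0.013 [185 308]
top 0.125 [185 357]
top 0.075 [184 335]
top 0.013 [185 308]
```

View pics/c_scene.png

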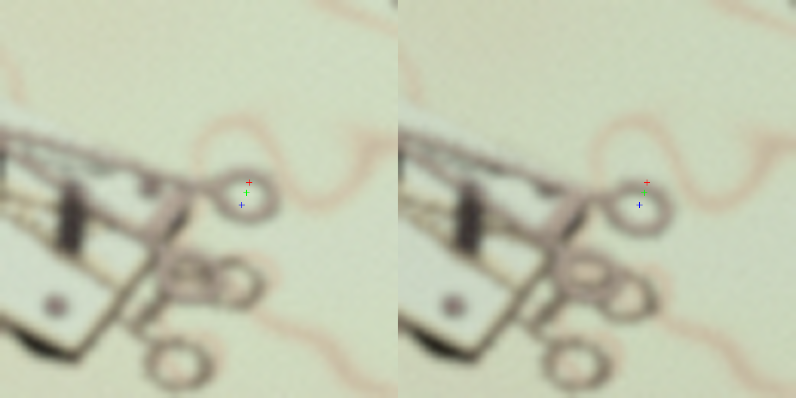

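View pics/c_top.png

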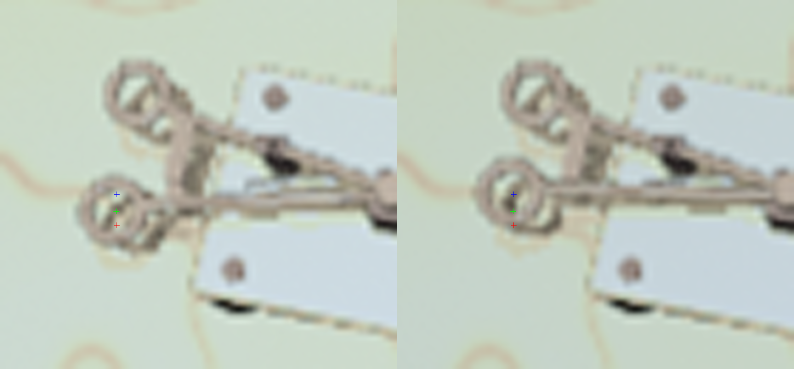

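View pics/t14.png

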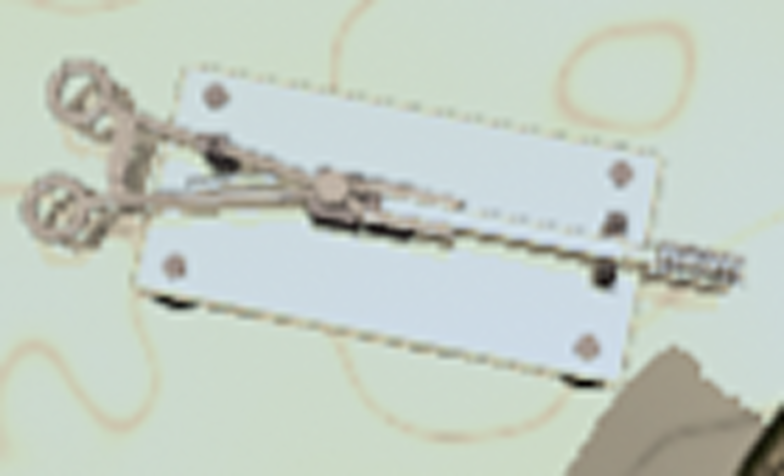

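View pics/s14.png

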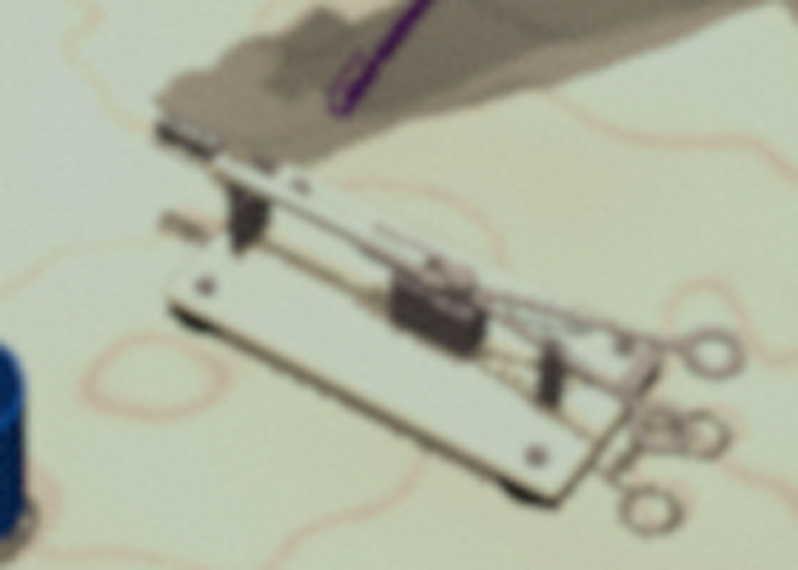

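Compared with the start, the ring moved 12 px in the scene crop (12.2 expected for the second click, 22 for the first). In the top crop it moved 17 px (17 expected). The brush lies straight in the notch and between the jaws, and the arm is clear. I hand in.

```bash
python3 - <<'E'
from workcell import env
print(env.hand_in())
E
```

```text
the job is handed in; nothing more can be done
None
```

The job is done and handed in at about 21 s of the 69 s allowed.

- **Unlock:** I pressed the moving ring down with about 6 N, dragged it 36 mm outwards while down and let up. It swung wide open.
- **Brush:** I picked up the white denture brush with the broad grey head, not the purple one or the toothbrush. I laid it bristles up, handle end between the jaws about 27 mm in front of the pivot and head beyond the front rest.
- **Closing:** I pushed the ring from outside, with at most about 8 N at the wrist. The force dropped at the first click and again at the second. I let the finger drag the ring down with about 4 N near the end, so I raised it before backing off. The ring stayed shut.

**Last checks:** From start to finish the ring had moved 12 px in the scene crop and 17 px in the top crop. Both match the second click, where 12.2 and 17 px were expected. The brush lay straight in both pictures, and the robot touched nothing.

**Doubts:**
- The board corners measured about 8 mm lower than the given height, and the jaws looked about 1 px off in the scene view. The ring heights measured 58 and 62 mm, against 60 given. Contact on placing came at exactly the expected height.
- I did not compare the bystanders' positions picture by picture at the end. The arm never went near enough to touch one.

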